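Change the prism in the lever clamp

ROBOT

A 7-joint arm with a two-finger parallel gripper is mounted at the origin on a cart in front of the work surface, level with it; the furniture and walls round the work are solid. World frame = base frame: x ahead of the robot, y to its left, z up, the work surface at z = 0. Lengths are in m, angles in rad, forces in N, time in s.
With the tool pointing down it reaches from about 0.4 to 0.85 m from the base axis. Payload 10.4 kg.
Tool frame: the origin (TCP) lies midway between the tips of the shut fingers; the grasp point (between the pads) lies 19 mm behind it; z points along the fingers, y is the direction in which the jaws open and shut (so a half turn about z gives the same grasp; the last joint's range is limited). The gripper opens to 85 mm and grips with 20 to 120 N. Pads are 22 mm wide; open, the fingers measure 114 mm over their backs; the gripper's body (76 mm by 85 mm) begins 54 mm behind the grasp point. The pads swing forward as they close: fully open they stand 13 mm farther back than shut.
Start: joints at [1.288, 0.332, -0.065, 1.46, 0.022, 1.35, -0.088], TCP at [0.161, -0.604, 0.231] pointing down, gripper open.
Joint ranges: [-2.6, 2.6], [-0.5, 2.12], [-1.47, 1.34], [0.16, 2.42], [-1.27, 4.41], [0.06, 2.06], [-2.6, 2.6]. Speed limits (rad/s): [2.22, 2.22, 2.79, 2.79, 3.14, 3.14, 3.14].

INTERFACE

Orientations are given as a unit quaternion [x, y, z, w].
In Python, from workcell import manip, camera, camera_info, workorder, nets gives the robot as it stands.
- The arm moves only by the tool apply_moves, never from a script. Its argument "commands" is a list of rows, each a list of 5 numbers: the shift along the tool's x, y, z in m, then the turn about the tool's z in degrees, then the gripper command: -1 is fully open, 1 is shut, values between are in proportion. A call has 1 to 5 rows; each row shifts and turns the pose as measured when the row begins, along the tool's axes as they then stand; what a row does not reach is not made up. A row lasts 1/12 s, in which the tool goes at most 41.7 mm and 7.16 degrees, less where a joint would pass 70% of its speed; a pose out of reach is approached as far as the arm can. A call is refused whole if a number of a shift passes 0.0417 or a number of a turn 7.16, either way. A call with a gripper value outside its range is refused whole. The fingers move at their own pace and stop on an object; "squeeze" is the grip in N (left out, the last holds). Time passes only in rows, so rows that do not move let the fingers close. It gives the time, the measured TCP pose, the force and the opening at its end, in the units of the state.
- manip.get_obs(): the state, without advancing time (a new reading comes with each control period).
- camera(name): name is "side" or "top" or "wrist"; returns (picture, depth): 480x640x3 uint8, red, green, blue; 480x640 float32, m along the optical axis (not along the pixel's ray), 0 where there is no reading.
- camera_info(name): a dict with "camera_matrix" (3x3 intrinsics, pixels), "xyz" and "rotation" of the camera in the world; the wrist camera has in their place "T_tool_cam" (4x4, takes a point from camera to tool coordinates, whose origin is the TCP and whose axes are the flange's). Camera axes: x right, y down, z forward; pixel columns grow to the right and rows downward; lengths in m; the calibration is good to about 2 mm. A picture is of the moment at which its call begins: read the wrist's pose just before it. camera_info takes no time and is no camera call.
- workorder.hand_in(): hands the job in, once; it reports no verdict.
Trained networks look in the newest picture that a camera, given by its name, has taken for a name from the list of things; names that differ only in an ending like _2 or _b are one class to them, and where a whole thing is asked for, a point or a joint stands for the part that bears it (a point fixed in the world has none). Each returns a list of dicts, best first, with "conf" (0 to 1); they miss things now and then, are a little off and sometimes report something else, mostly with a low value. They report only what shows in the picture. A call takes as long as a camera call.
- nets.look_for(camera, thing): "rect" ([left, top, width, height] in pixels, round what is visible of it).
- nets.place_of(camera, thing): "xy" ([column, row] in pixels: a listed point, or the origin of a listed thing).
The state is a dict: "clock": time; "joint_pos": joint angles; "joint_velocities": joint speeds; "tau": joint torques, N m; "position": TCP position; "ee_rot": TCP orientation; "ft_force": force on the tool from outside, world axes, zero at the start; "torque": the same for the moment, N m; "grip_width": opening from 0.0 (shut) to 1.0 (fully open).
Only numpy, scipy, OpenCV 4.12 (cv2) and the standard library are available. Lean on these libraries where they do the work, as an engineer would, in place of code of your own. Each camera call takes 0.05 s, during which the arm holds its last target. There are 200 camera calls.

TASK

The mortar prism in the blue lever clamp is finished: swing the red-handled lever up and right back to its stop, lift the prism out and lay it in the empty lane of the tray, lengthwise like the prism already lying there. Then lay the full-length prism from the black front strip of the worktop, at the right, flat in the clamp bed and swing the lever fully down onto it. Set the prisms down without dropping them, keep them level, and leave the prism in the tray, the half prism, the funnel and the mallet where they are.

Things in the scene. Friction and masses are not known exactly. Their poses are not given: they have to be found in the camera images.
- clamp_bed: Blue lever clamp, fixed, base 100 x 222 x 16 mm. Origin on the worktop under the bed's centre; y along the bed to the hinge end, x across. Black bed top 18 mm up. Steel rails at 38 to 78 mm either side along y, 47 mm apart, flaring outward from 12 to 25 mm above the bed; no rails in the middle 76 mm (finger room). End lip at y=-87 mm, 25 mm high; hinge cheeks from y=+89 mm, 94 mm high.
- bed_centre (a point): Centre of the bed's upper face, where the middle of a prism's underside belongs; axes as clamp_bed.
- clamp_lever (a joint): Angle of the clamp lever: 0 when its rubber foot rests on a prism in the bed (lever level over the prism), grows as it swings up and back, 1.9 at its back stop (past upright, free end then 235 mm above the worktop: travel round or over it). It stays where it is left; about 3 N at the grip moves it.
- lever_grip (a point): Point to grasp on the red grip (18 mm wide across the clamp's x axis, 18 mm high, 58 mm long), 153 mm from the hinge, 22 mm before the lever's free end. With the lever down it is 97 mm above the worktop and 39 mm above the prism's top. Its frame turns with the lever: y along the lever toward the hinge, x along the hinge pin.
- lever_hinge (a point): Hinge pin's centre, 104 mm from the bed's centre along the clamp's y axis, 82 mm above the worktop; pin along the clamp's x axis. The lever swings in the clamp's y-z plane.
- tray: Shallow aluminium tray, fixed, 220 x 192 mm, floor 8 mm and rim 16 mm above the worktop. Two lanes side by side along its y axis, each about 100 mm wide (x) and 180 mm long (y), parted by a 13 mm high rib at x=0. Origin under its centre at z=0. The -x lane holds tray_prism, the +x lane is empty.
- free_lane (a point): Centre of the empty lane's floor; axes as tray (y along the lane).
- tested_prism: Grey mortar prism 40 x 160 x 40 mm, 0.4 to 0.7 kg, at first in the clamp under the lever. Origin at the centre of its underside, y along its length, z up.
- next_prism: Grey mortar prism 40 x 160 x 40 mm, 0.4 to 0.7 kg, at first lying on the black strip along the worktop's front edge, right of the clamp (the prisms stacked far back at the left are part of the room). Origin at the centre of its underside, y along its length, z up.
- tray_prism: Grey mortar prism 40 x 160 x 40 mm already in the tray. Stays. Origin at the centre of its underside, y along its length.
- half_prism: Grey broken half of a mortar prism, 40 x 80 x 40 mm, also on the front strip at the right, nearer or farther than next_prism (they swap places between runs). Stays. Origin at the centre of its underside, y along its length.
- funnel: Blue plastic funnel, 84 mm across, 85 mm high, standing mouth down beyond the clamp. Stays. Origin at the centre of its underside.
- mallet: Mallet with a black head and dark wooden handle, 90 x 238 x 47 mm, beyond the clamp. Stays. Origin at its underside.

How it is judged:
On the way, in this order (a step that is already met when the one before it is completed fails the run):
1. The clamp lever is swung right back: its angle is over 1.7 rad (value of joint clamp_lever above 1.7 rad), for 0.2 s.
2. The tested prism lies flat and released in the empty lane of the tray, lengthwise (x of tested_prism in the frame of free_lane between -0.03 and 0.03 m and y of tested_prism in the frame of free_lane between -0.012 and 0.012 m and z of tested_prism in the frame of free_lane between -0.004 and 0.006 m and angle between the y axis of tested_prism and the y axis of free_lane, either way round below 0.12 rad and angle between tested_prism's own z axis and vertical below 0.06 rad and contact force between tested_prism and the fingers below 0.1 N and linear speed of tested_prism below 0.03 m/s), for 0.2 s.
3. The next prism lies flat and released in the clamp bed, the lever still back (x of next_prism in the frame of bed_centre between -0.005 and 0.005 m and y of next_prism in the frame of bed_centre between -0.01 and 0.01 m and z of next_prism in the frame of bed_centre between -0.004 and 0.006 m and angle between the y axis of next_prism and the y axis of bed_centre, either way round below 0.06 rad and angle between next_prism's own z axis and vertical below 0.06 rad and contact force between next_prism and the fingers below 0.1 N and linear speed of next_prism below 0.03 m/s and value of joint clamp_lever above 1.2 rad), for 0.2 s.
At the end, for the whole second after the job is handed in: Lever down (under 0.05 rad). Next prism flat in the bed (5 mm across, 10 mm along, 0.06 rad of true); tested prism flat in the empty lane (30 mm across, 12 mm along, 0.12 rad); both level, at rest, released. Tray prism, half prism, funnel, mallet within 20 mm of their starts (all of step 2 and value of joint clamp_lever below 0.05 rad and x of next_prism in the frame of bed_centre between -0.005 and 0.005 m and y of next_prism in the frame of bed_centre between -0.01 and 0.01 m and z of next_prism in the frame of bed_centre between -0.004 and 0.006 m and angle between the y axis of next_prism and the y axis of bed_centre, either way round below 0.06 rad and angle between next_prism's own z axis and vertical below 0.06 rad and contact force between next_prism and the fingers below 0.1 N and linear speed of next_prism below 0.03 m/s and distance of each of tray_prism, half_prism, funnel, mallet from where it was at the start of the episode below 0.02 m); the robot touches nothing.
It fails at once if A bystander (tray prism, half prism, funnel or mallet) is moved more than 30 mm (distance of any of tray_prism, half_prism, funnel, mallet from where it was at the start of the episode above 0.03 m).
It fails at once if The tested or next prism is tilted by more than 0.5 rad (angle between any of tested_prism, next_prism's own z axis and vertical above 0.5 rad).
It fails at once if The tested or next prism is dropped: falls free of the fingers faster than 0.65 m/s (from more than about 20 mm) ((linear speed of tested_prism above 0.65 m/s and contact force between tested_prism and the fingers below 0.1 N) or (linear speed of next_prism above 0.65 m/s and contact force between next_prism and the fingers below 0.1 N)).
It also fails if it takes over 72 s, if anything falls off the work surface, if the arm or the gripper's body presses on something with over 40 N, if the wrist force passes 120 N, or if a joint passes its speed limit or range.

## Working session

There is one attempt and no reset: what is moved stays moved. The work goes in short steps, Python scripts to look and compute and a tool call to move; the robot and the scene stay as the last step left them, time stands still between calls to the robot, and variables do not carry over. Pictures are saved under pics/ and viewed, about 8 in all and at most 12, crops included, and the job is handed in when it is done.

Besides the shell and the picture viewer there is one more tool, called as a command line: name --pt "numbers of a row" for each row, then --argument value for the rest. apply_moves: Moves the arm, as the interface text tells. Its arguments: {"type":"object","properties":{"commands":{"type":"array","items":{"type":"array","items":{"type":"number"}}},"squeeze":{"type":"number"}},"required":["commands"]}

```bash
mkdir -p pics; ls
cat > h.py <<'E'
import numpy as np, cv2
from scipy.spatial.transform import Rotation as R
from workcell import manip, camera, camera_info, workorder, nets
def cam(name):
    o=manip.get_obs(); im,d=camera(name); i=camera_info(name); K=np.array(i["camera_matrix"])
    if "T_tool_cam" in i:
        T=np.eye(4);T[:3,:3]=R.from_quat(o["ee_rot"]).as_matrix();T[:3,3]=o["position"];T=T@np.array(i["T_tool_cam"])
    else:
        T=np.eye(4);r=np.array(i["rotation"]);T[:3,:3]=r if r.shape==(3,3) else R.from_quat(r).as_matrix();T[:3,3]=i["xyz"]
    return im,d,K,T
def cloud(d,K,T):
    v,u=np.mgrid[:d.shape[0],:d.shape[1]]
    P=np.stack([(u-K[0,2])/K[0,0]*d,(v-K[1,2])/K[1,1]*d,d],-1)@T[:3,:3].T+T[:3,3]
    P[d==0]=np.nan; return P
def atz(uv,z,K,T):
    r=T[:3,:3]@np.linalg.inv(K)@[uv[0],uv[1],1]; return T[:3,3]+r*(z-T[2,3])/r[2]
def save(n,im): cv2.imwrite("pics/"+n+".png",cv2.cvtColor(im,cv2.COLOR_RGB2BGR))
E
python3 - <<'E'
from h import *
np.set_printoptions(precision=4,suppress=True)
print(manip.get_obs())
ims=[]
for n in ("top","side"):
    im,d,K,T=cam(n);np.savez(n,im=im,d=d,K=K,T=T);P=cloud(d,K,T);print(n,T[:3,3],T[:3,2],K[0,0])
    save(n+"0",im)
    for t in ("clamp_bed","bed_centre","lever_grip","lever_hinge","tray","free_lane","tested_prism","next_prism","tray_prism","half_prism","funnel","mallet"):
        for r in nets.place_of(n,t)[:3]:
            c,w=np.round(r["xy"]).astype(int); p=P[w,c] if 0<=w<480 and 0<=c<640 else None
            print(t,round(r["conf"],2),np.round(r["xy"]),p)
E
```

```text
pics
{'clock': 0.0, 'joint_pos': array([ 1.2884,  0.3329, -0.0647,  1.461 ,  0.0216,  1.3499, -0.0885]), 'joint_velocities': array([ 0.0009,  0.0004, -0.0001, -0.0003,  0.0007, -0.0018,  0.0003]), 'tau': array([  0.0012, -62.5448,   0.0501, -39.1618,   0.0162,   0.0099,
         0.    ]), 'position': array([ 0.1605, -0.6036,  0.2305]), 'ee_rot': array([ 0.9916,  0.1295, -0.0001, -0.0007]), 'ft_force': array([ 0.1296, -0.3907, -1.117 ]), 'torque': array([ 0.0121,  0.0086, -0.0073]), 'grip_width': 0.999353686322215}
top [0.4243 0.0614 1.4953] [ 0.1449 -0.0161 -0.9893] 517.9603464190235
clamp_bed 0.74 [296. 265.] [0.5543 0.0847 0.0998]
bed_centre 0.58 [295. 268.] [0.546  0.0874 0.1022]
bed_centre 0.51 [206. 267.] [0.5582 0.3443 0.0084]
lever_grip 0.57 [290. 276.] [0.5245 0.1008 0.102 ]
lever_hinge 0.76 [312. 227.] [0.66   0.0408 0.0892]
tray 0.87 [188. 262.] [0.5725 0.3957 0.0106]
free_lane 0.89 [209. 267.] [0.5578 0.3352 0.0116]
tested_prism 0.97 [294. 265.] [0.5549 0.0902 0.0942]
next_prism 0.68 [459. 287.] [ 0.4957 -0.3714  0.0439]
tray_prism 0.78 [170. 262.] [0.5694 0.4384 0.0442]
h
[... 436 characters left out ...]
 0.37 [386. 226.] [ 0.4642 -0.1554  0.0201]
lever_hinge 0.55 [312. 236.] [0.6473 0.067  0.0937]
lever_hinge 0.24 [312. 331.] [0.5528 0.3395 0.0058]
tray 0.76 [299. 344.] [0.5669 0.3957 0.0145]
free_lane 0.98 [312. 329.] [0.5548 0.3337 0.0064]
tested_prism 0.84 [339. 266.] [0.55   0.1086 0.0369]
next_prism 0.91 [389. 195.] [ 0.489  -0.3198  0.0405]
next_prism 0.29 [264. 285.] [0.7311 0.2389 0.024 ]
tray_prism 0.65 [289. 360.] [0.5641 0.4658 0.0405]
tray_prism 0.41 [304. 347.] [0.5536 0.3965 0.0092]
half_prism 0.55 [388. 225.] [ 0.4579 -0.1549  0.026 ]
funnel 0.71 [264. 282.] [0.7332 0.2332 0.0297]
mallet 0.64 [272. 231.] [0.8082 0.0042 0.0312]
mallet 0.61 [392. 196.] [ 0.478  -0.3207  0.0378]
```

View pics/top0.png

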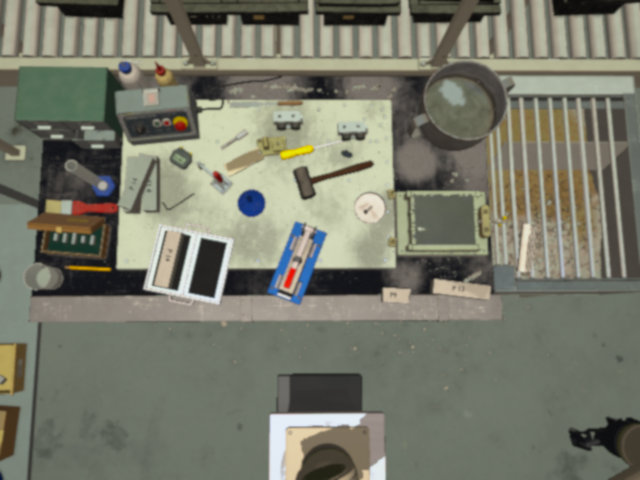

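Run:
```python
from h import *
np.set_printoptions(precision=4,suppress=True)
# depth segmentation of prism tops
for n in ("top","side"):
    f=np.load(n+".npz");P=cloud(f["d"],f["K"],f["T"])
    def box(name,m):
        m=m.astype(np.uint8);N,l,s,c=cv2.connectedComponentsWithStats(m)
        for i in range(1,N):
            if s[i,4]<150: continue
            q=P[l==i]; r=cv2.minAreaRect(q[:,:2].astype(np.float32)); print(n,name,s[i,4],np.array(r[0]),np.array(r[1]),round(r[2],1),"z",np.median(q[:,2]))
    z=P[...,2];x=P[...,0];y=P[...,1]
    box("h40",(z>.033)&(z<.046)&(y<-.1)&(x<.65)&(x>.35))
    box("h48tray",(z>.039)&(z<.056)&(y>.37)&(x<.7)&(x>.45)&(y<.52))
    box("tray16",(z>.003)&(z<.02)&(y>.25)&(y<.55)&(x>.4)&(x<.7))
    box("clampprism",(z>.052)&(z<.064)&(y>-.05)&(y<.2)&(x<.7)&(x>.4))
    box("lever",(z>.085)&(z<.13)&(y>-.05)&(y<.2)&(x<.7)&(x>.4))
    im=f["im"].astype(int); red=(im[...,0]>130)&(im[...,1]<80)&(im[...,2]<80)&(z>.07)
    box("red",red)
```

```text
top h40 774 [ 0.491  -0.3779] [0.1625 0.0401] 82.7 z 0.03961759621175209
top h40 375 [ 0.475  -0.1943] [0.0785 0.0393] 86.0 z 0.03949621286489635
top h48tray 848 [0.5801 0.4457] [0.0427 0.1597] 77.8 z 0.047969709650049874
top tray16 6061 [0.5738 0.3999] [0.2523 0.2998] 0.1 z 0.00872544371190953
top clampprism 466 [0.5621 0.0875] [0.04   0.1595] 68.7 z 0.0578585449286686
top lever 442 [0.5798 0.0748] [0.0391 0.1868] 72.6 z 0.09637454388021183
side h40 263 [ 0.4871 -0.3785] [0.1663 0.0407] 82.9 z 0.03885798857045564
side h40 167 [ 0.4708 -0.1929] [0.0803 0.0419] 86.0 z 0.038523543692372764
side h48tray 1044 [0.5763 0.4451] [0.0425 0.1617] 78.7 z 0.04658920262864158
side tray16 6739 [0.5734 0.4001] [0.2999 0.2531] 90.0 z 0.007092134843596387
side clampprism 527 [0.5736 0.0798] [0.0432 0.1928] 68.9 z 0.056864413306686235
side lever 366 [0.5804 0.0844] [0.0389 0.1885] 65.3 z 0.09375224195964471
```

Top view: the clamp is at about (298,262) with its hinge toward the upper right, and the tray is at (188,263) with its right lane empty. The half prism is at (396,295), and the full-length next prism at (461,288) is the far right one. This agrees with the depth rectangles.

```bash
cat >> h.py <<'E'
def plan(targets):
    """targets: (x,y,z,psi_deg,n rows); psi = world yaw of tool x. prints shifts in tool axes"""
    o=manip.get_obs(); p=np.array(o["position"]); m=R.from_quat(o["ee_rot"]).as_matrix(); psi=np.degrees(np.arctan2(m[1,0],m[0,0]))
    print("at",np.round(p,4),"psi",round(psi,2),"tilt",np.round(m[:,2],3),"w",round(o["grip_width"],3),"t",round(o["clock"],2),"F",np.round(o["ft_force"],1))
    for x,y,z,ps,n in targets:
        d=(np.array([x,y,z])-p)/n; t=((ps-psi+180)%360-180)/n
        print("->",x,y,z,ps)
        for k in range(n):
            a=np.radians(psi); print([float(v) for v in (round(d[0]*np.cos(a)+d[1]*np.sin(a),3),round(d[0]*np.sin(a)-d[1]*np.cos(a),3),round(-d[2],3),round(-t,1))]); psi+=t
        p=np.array([x,y,z]); psi=ps
E
python3 -c "
from h import *
plan([(.40,-.34,.24,85,11),(.505,.11,.25,158.7,14)])"
```

```text
at [ 0.1606 -0.604   0.2313] psi 14.88 tilt [ 0. -0. -1.] w 0.999 t 1.3 F [ 0.1 -0.2 -0.8]
-> 0.4 -0.34 0.24 85
[0.027, -0.018, -0.001, -6.4]
[0.029, -0.014, -0.001, -6.4]
[0.03, -0.011, -0.001, -6.4]
[0.031, -0.008, -0.001, -6.4]
[0.032, -0.004, -0.001, -6.4]
[0.032, -0.001, -0.001, -6.4]
[0.032, 0.003, -0.001, -6.4]
[0.032, 0.007, -0.001, -6.4]
[0.031, 0.01, -0.001, -6.4]
[0.029, 0.013, -0.001, -6.4]
[0.028, 0.017, -0.001, -6.4]
-> 0.505 0.11 0.25 158.7
[0.033, 0.005, -0.001, -5.3]
[0.032, 0.008, -0.001, -5.3]
[0.031, 0.011, -0.001, -5.3]
[0.03, 0.013, -0.001, -5.3]
[0.029, 0.016, -0.001, -5.3]
[0.027, 0.019, -0.001, -5.3]
[0.025, 0.021, -0.001, -5.3]
[0.023, 0.023, -0.001, -5.3]
[0.021, 0.025, -0.001, -5.3]
[0.019, 0.027, -0.001, -5.3]
[0.016, 0.029, -0.001, -5.3]
[0.013, 0.03, -0.001, -5.3]
[0.011, 0.031, -0.001, -5.3]
[0.008, 0.032, -0.001, -5.3]
```

apply_moves --pt "0.027 -0.018 -0.001 -6.4 -1" --pt "0.029 -0.014 -0.001 -6.4 -1" --pt "0.03 -0.011 -0.001 -6.4 -1" --pt "0.031 -0.008 -0.001 -6.4 -1" --pt "0.032 -0.004 -0.001 -6.4 -1" --squeeze 30

```text
clock: 1.72
position: [0.264, -0.4853, 0.2348]
ee_rot: [0.916, 0.401, -0.002, -0.0]
ft_force: [-0.4, -0.7, 0.3]
grip_width: 0.995
```

apply_moves --pt "0.032 -0.001 -0.001 -6.4 -1" --pt "0.032 0.003 -0.001 -6.4 -1" --pt "0.032 0.007 -0.001 -6.4 -1" --pt "0.031 0.01 -0.001 -6.4 -1" --pt "0.029 0.013 -0.001 -6.4 -1"

```text
clock: 2.13
position: [0.3738, -0.3569, 0.2402]
ee_rot: [0.761, 0.648, -0.003, 0.0]
ft_force: [0.7, 0.3, 0.2]
grip_width: 1.0
```

apply_moves --pt "0.028 0.017 -0.001 -6.4 -1" --pt "0.033 0.005 -0.001 -5.3 -1" --pt "0.032 0.008 -0.001 -5.3 -1" --pt "0.031 0.011 -0.001 -5.3 -1" --pt "0.03 0.013 -0.001 -5.3 -1"

```text
clock: 2.55
position: [0.423, -0.1947, 0.245]
ee_rot: [0.573, 0.819, -0.002, 0.001]
ft_force: [1.0, 1.2, -0.2]
grip_width: 1.003
```

apply_moves --pt "0.029 0.016 -0.001 -5.3 -1" --pt "0.027 0.019 -0.001 -5.3 -1" --pt "0.025 0.021 -0.001 -5.3 -1" --pt "0.023 0.023 -0.001 -5.3 -1" --pt "0.021 0.025 -0.001 -5.3 -1"

```text
clock: 2.97
position: [0.4475, -0.0242, 0.2503]
ee_rot: [0.359, 0.933, -0.004, 0.002]
ft_force: [-0.6, -0.4, 0.1]
grip_width: 1.002
```

apply_moves --pt "0.019 0.027 -0.001 -5.3 -1" --pt "0.016 0.029 -0.001 -5.3 -1" --pt "0.013 0.03 -0.001 -5.3 -1" --pt "0.011 0.031 -0.001 -5.3 -1" --pt "0.008 0.032 -0.001 -5.3 -1"

```text
clock: 3.38
position: [0.4666, 0.1475, 0.2558]
ee_rot: [0.124, 0.992, -0.005, 0.004]
ft_force: [0.5, -0.4, -0.7]
grip_width: 0.999
```

Run:
```python
from h import *
np.set_printoptions(precision=4,suppress=True)
plan([])
im,d,K,T=cam("wrist");np.savez("w1",im=im,d=d,K=K,T=T);save("w1",im);P=cloud(d,K,T)
print(T[:3,3])
for t,z in (("lever_grip",.097),("lever_hinge",.082),("bed_centre",.018),("tested_prism",.018)):
    for r in nets.place_of("wrist",t)[:2]: print(t,r["conf"],np.round(r["xy"]),atz(r["xy"],z,K,T))
hsv=cv2.cvtColor(im,cv2.COLOR_RGB2HSV);red=(((hsv[...,0]<8)|(hsv[...,0]>172))&(hsv[...,1]>150)&(hsv[...,2]>90))
q=P[red&(P[...,2]>.08)&(P[...,2]<.13)];print("red",len(q),cv2.minAreaRect(q[:,:2].astype(np.float32)),np.percentile(q[:,2],[5,50,95]))
m=(P[...,2]>.052)&(P[...,2]<.064)&(abs(P[...,1]-.09)<.13)
q=P[m];print("prism",len(q),cv2.minAreaRect(q[:,:2].astype(np.float32)),np.median(q[:,2]))
```

```text
at [0.4666 0.1475 0.2558] psi 165.7 tilt [ 0.006 -0.011 -1.   ] w 0.999 t 3.38 F [ 0.5 -0.4 -0.7]
[0.4022 0.1667 0.3975]
lever_grip 0.71 [284. 284.] [0.5143 0.1031 0.097 ]
bed_centre 0.48 [421. 396.] [0.7374 0.2167 0.018 ]
bed_centre 0.27 [289. 290.] [0.5532 0.0899 0.018 ]
tested_prism 0.72 [287. 297.] [0.5612 0.0859 0.018 ]
red 1426 ((0.6554854512214661, 0.18968068063259125), (0.36559560894966125, 0.052373938262462616), 32.45901107788086) [0.0851 0.1036 0.1072]
prism 2938 ((0.5715441107749939, 0.08259283006191254), (0.0397786945104599, 0.18302825093269348), 68.67301940917969) 0.057286917774163365
```

View pics/w1.png

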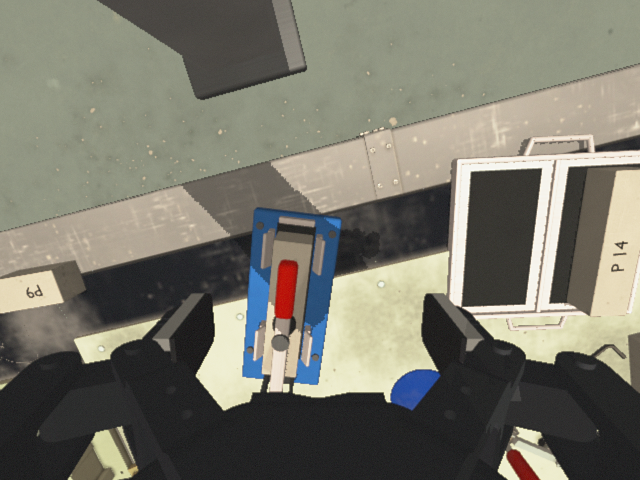

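Wrist view: the red grip is at (286,290) and the clamp runs from (297,212) to (283,380). The half prism is at far left and the empty tray lane at (505,235). Clamp yaw of -21.3° and grip at about (0.5155, 0.104) agree between cameras to 2 mm.

Run:
```python
from h import *
f=np.load("w1.npz");P=cloud(f["d"],f["K"],f["T"]);hsv=cv2.cvtColor(f["im"],cv2.COLOR_RGB2HSV)
red=(((hsv[...,0]<8)|(hsv[...,0]>172))&(hsv[...,1]>150)&(hsv[...,2]>90))
q=P[red&(P[...,2]>.09)&(P[...,2]<.13)&(P[...,0]<.6)];print("red",len(q),cv2.minAreaRect(q[:,:2].astype(np.float32)),np.percentile(q[:,2],[5,50,95]))
plan([(.5155,.1041,.15,158.7,4),(.5155,.1041,.076,158.7,3)])
```

```text
red 1079 ((0.5213122367858887, 0.10290997475385666), (0.017352504655718803, 0.06121249869465828), 68.81737518310547) [0.10011219 0.10436593 0.1073231 ]
at [0.4667 0.1453 0.2553] psi 165.4 tilt [ 0.005 -0.011 -1.   ] w 1.002 t 3.63 F [ 0.4 -1.   0. ]
-> 0.5155 0.1041 0.15 158.7
[-0.014, -0.007, 0.026, 1.7]
[-0.015, -0.006, 0.026, 1.7]
[-0.015, -0.006, 0.026, 1.7]
[-0.015, -0.006, 0.026, 1.7]
-> 0.5155 0.1041 0.076 158.7
[0.0, 0.0, 0.025, -0.0]
[0.0, 0.0, 0.025, -0.0]
[0.0, 0.0, 0.025, -0.0]
```

apply_moves --pt "-0.014 -0.007 0.026 1.7 -1" --pt "-0.015 -0.006 0.026 1.7 -1" --pt "-0.015 -0.006 0.026 1.7 -1" --pt "-0.015 -0.006 0.026 1.7 -1" --pt "0 0 0 0 -1"

```text
clock: 4.05
position: [0.5201, 0.0927, 0.1499]
ee_rot: [0.196, 0.981, -0.007, 0.007]
ft_force: [-1.1, -0.7, -0.4]
grip_width: 1.0
```

```bash
python3 -c "
from h import *
plan([(.5155,.1041,.076,158.7,4)])"
```

```text
at [0.5201 0.0927 0.1499] psi 157.43 tilt [ 0.011 -0.017 -1.   ] w 1.0 t 4.05 F [-1.1 -0.7 -0.4]
-> 0.5155 0.1041 0.076 158.7
[0.002, 0.002, 0.018, -0.3]
[0.002, 0.002, 0.018, -0.3]
[0.002, 0.002, 0.018, -0.3]
[0.002, 0.002, 0.018, -0.3]
```

apply_moves --pt "0.002 0.002 0.018 -0.3 -1" --pt "0.002 0.002 0.018 -0.3 -1" --pt "0.002 0.002 0.018 -0.3 -1" --pt "0.002 0.002 0.018 -0.3 -1" --pt "0 0 0 0 -1"

```text
clock: 4.47
position: [0.5172, 0.0936, 0.0764]
ee_rot: [0.193, 0.981, -0.009, 0.007]
ft_force: [-0.5, -0.7, 0.1]
grip_width: 0.998
```

```bash
python3 -c "
from h import *
plan([(.5155,.1041,.076,158.7,1)])"
```

```text
at [0.5172 0.0936 0.0764] psi 157.8 tilt [ 0.01 -0.02 -1.  ] w 0.998 t 4.47 F [-0.5 -0.7  0.1]
-> 0.5155 0.1041 0.076 158.7
[0.005, 0.009, 0.0, -0.9]
```

apply_moves --pt "0.003 0.005 0 -0.5 -1" --pt "0.003 0.005 0 -0.5 -1" --pt "0 0 0 0 -1"

```text
clock: 4.72
position: [0.516, 0.1041, 0.079]
ee_rot: [0.185, 0.983, -0.009, 0.008]
ft_force: [0.5, 0.4, -0.3]
grip_width: 1.004
```

```bash
python3 -c "
from h import *
plan([(.5155,.1041,.076,158.7,1)])"
```

```text
at [0.516  0.1041 0.079 ] psi 158.66 tilt [ 0.012 -0.021 -1.   ] w 1.004 t 4.72 F [ 0.5  0.4 -0.3]
-> 0.5155 0.1041 0.076 158.7
[0.001, -0.0, 0.003, -0.0]
```

apply_moves --pt "0 0 0.003 0 1" --pt "0 0 0.001 0 1" --pt "0 0 0 0 1" --pt "0 0 0 0 1" --pt "0 0 0 0 1" --squeeze 30

```text
clock: 5.13
position: [0.5181, 0.1044, 0.0782]
ee_rot: [0.185, 0.983, -0.009, 0.01]
ft_force: [0.2, -0.6, 0.3]
grip_width: 0.301
```

apply_moves --pt "0 0 0 0 1" --pt "0 0 0 0 1"

```text
clock: 5.3
position: [0.5171, 0.1023, 0.0776]
ee_rot: [0.186, 0.982, -0.011, 0.009]
ft_force: [1.3, 5.8, -0.4]
grip_width: 0.205
```

```bash
cat > arc.py <<'E'
from h import *
import sys
u=np.array([.9317,-.3633]);v=np.array([-.3633,-.9317]);C=.4915*u-.2847*v;H=C+.104*u
def g(t,r=.153,o=.015): return np.r_[H+u*(-r*np.cos(t)+o*np.sin(t)),.082+r*np.sin(t)+o*np.cos(t)]
o=manip.get_obs();p=o["position"];m=R.from_quat(o["ee_rot"]).as_matrix()
off=np.array(p)-g(0) if len(sys.argv)<2 else np.array(eval(sys.argv[1]))
print("off",off.round(4),"psi",np.degrees(np.arctan2(m[1,0],m[0,0])),m[:,2],o["grip_width"],o["clock"])
q=g(0)
for t in np.arange(.1,1.96,.1):
    n=g(t);d=m.T@(n-q);print(round(t,2),d.round(4),(n+off).round(3));q=n
E
python3 arc.py
```

```text
off [ 0.0014 -0.0022 -0.0194] psi 158.56873304060403 [ 0.01423817 -0.02427351 -0.99960396] 0.20489879059545932 5.3
0.1 [-0.0026 -0.0003 -0.0151] [0.519 0.101 0.093]
0.2 [-0.0041 -0.0002 -0.0148] [0.523 0.1   0.108]
0.3 [-0.0056 -0.0002 -0.0143] [0.528 0.098 0.122]
0.4 [-0.007  -0.0002 -0.0137] [0.534 0.096 0.136]
0.5 [-0.0083 -0.0002 -0.0129] [0.541 0.093 0.149]
0.6 [-0.0095 -0.0002 -0.012 ] [0.55  0.089 0.161]
0.7 [-0.0107 -0.0002 -0.011 ] [0.56  0.086 0.173]
0.8 [-0.0117 -0.0001 -0.0099] [0.57  0.081 0.183]
0.9 [-0.0127 -0.0001 -0.0087] [0.582 0.077 0.192]
1.0 [-0.0135 -0.0001 -0.0074] [0.594 0.072 0.199]
1.1 [-0.0141 -0.0001 -0.006 ] [0.607 0.067 0.206]
1.2 [-0.0147 -0.     -0.0046] [0.621 0.062 0.211]
1.3 [-0.0151 -0.     -0.0031] [0.635 0.056 0.214]
1.4 [-0.0153  0.     -0.0015] [0.649 0.051 0.216]
1.5 [-0.0154  0.     -0.    ] [0.664 0.045 0.216]
1.6 [-0.0153  0.0001  0.0015] [0.678 0.04  0.215]
1.7 [-0.0151  0.0001  0.003 ] [0.692 0.034 0.212]
1.8 [-0.0147  0.0001  0.0045] [0.706 0.029 0.208]
1.9 [-0.0142  0.0001  0.006 ] [0.719 0.024 0.203]
```

apply_moves --pt "-0.003 0 -0.015 0 1" --pt "-0.004 0 -0.015 0 1" --pt "-0.006 0 -0.014 0 1" --pt "-0.007 0 -0.014 0 1" --pt "-0.008 0 -0.013 0 1"

```text
clock: 5.72
position: [0.5398, 0.0934, 0.147]
ee_rot: [0.185, 0.983, -0.011, 0.006]
ft_force: [4.6, -1.0, -8.9]
grip_width: 0.207
```

```bash
python3 arc.py "[.0014,-.0022,-.0194]" | head -1; python3 -c "
from h import *
plan([])"
```

```text
off [ 0.0014 -0.0022 -0.0194] psi 158.69613643759038 [ 0.00724655 -0.02282997 -0.9997131 ] 0.20662885096860062 5.7167
at [0.5398 0.0934 0.147 ] psi 158.7 tilt [ 0.007 -0.023 -1.   ] w 0.207 t 5.72 F [ 4.6 -1.  -8.9]
```

Following the arc nicely (θ≈0.49). Continue.

apply_moves --pt "-0.0095 0 -0.012 0 1" --pt "-0.011 0 -0.011 0 1" --pt "-0.012 0 -0.01 0 1" --pt "-0.013 0 -0.009 0 1" --pt "-0.0135 0 -0.0075 0 1"

```text
clock: 6.13
position: [0.5919, 0.0731, 0.1967]
ee_rot: [0.183, 0.983, -0.011, 0.0]
ft_force: [-2.3, -0.1, -4.4]
grip_width: 0.208
```

apply_moves --pt "-0.014 0 -0.006 0 1" --pt "-0.0147 0 -0.0046 0 1" --pt "-0.015 0 -0.003 0 1" --pt "-0.015 0 -0.0015 0 1"

```text
clock: 6.47
position: [0.6452, 0.0524, 0.2123]
ee_rot: [0.183, 0.983, -0.011, -0.005]
ft_force: [-4.3, -0.4, 1.5]
grip_width: 0.206
```

```bash
python3 -c "
from h import *
plan([(.664,.045,.216,158.7,1),(.678,.040,.215,158.7,1),(.692,.034,.212,158.7,1),(.706,.029,.208,158.7,1),(.719,.024,.203,158.7,1)])"
```

```text
at [0.6452 0.0524 0.2123] psi 158.92 tilt [-0.013 -0.02  -1.   ] w 0.206 t 6.47 F [-4.3 -0.4  1.5]
-> 0.664 0.045 0.216 158.7
[-0.02, -0.0, -0.004, 0.2]
-> 0.678 0.04 0.215 158.7
[-0.015, 0.0, 0.001, -0.0]
-> 0.692 0.034 0.212 158.7
[-0.015, -0.001, 0.003, -0.0]
-> 0.706 0.029 0.208 158.7
[-0.015, 0.0, 0.004, -0.0]
-> 0.719 0.024 0.203 158.7
[-0.014, 0.0, 0.005, -0.0]
```

apply_moves --pt "-0.016 0 -0.002 0 1" --pt "-0.016 0 0 0 1" --pt "-0.015 0 0.002 0 1" --pt "-0.015 0 0.004 0 1" --pt "-0.014 0 0.004 0 1"

```text
clock: 6.88
position: [0.715, 0.0251, 0.2003]
ee_rot: [0.183, 0.983, -0.01, -0.011]
ft_force: [-5.9, 1.0, -4.6]
grip_width: 0.209
```

apply_moves --pt "-0.008 0 0.003 0 1" --pt "0 0 0 0 1"

```text
clock: 7.05
position: [0.723, 0.022, 0.196]
ee_rot: [0.183, 0.983, -0.009, -0.013]
ft_force: [-4.9, -1.1, 5.6]
grip_width: 0.204
```

```bash
python3 -c "
from h import *
plan([])"
```

```text
at [0.723 0.022 0.196] psi 158.85 tilt [-0.03  -0.013 -0.999] w 0.204 t 7.05 F [-4.9 -1.1  5.6]
```

apply_moves --pt "0 0 0 0 -1" --pt "0 0 0 0 -1" --pt "0 0 0 0 -1" --pt "0 0 -0.015 0 -1" --pt "0 0 -0.03 0 -1"

```text
clock: 7.47
position: [0.7224, 0.0216, 0.235]
ee_rot: [0.183, 0.983, -0.011, -0.018]
ft_force: [0.4, 0.5, 0.3]
grip_width: 0.899
```

apply_moves --pt "0 0 -0.03 0 -1" --pt "0 0 -0.02 0 -1" --pt "0.02 0 0 0 -1" --pt "0.025 0 0 0 -1" --pt "0.03 0 0 0 -1"

```text
clock: 7.88
position: [0.6568, 0.0477, 0.294]
ee_rot: [0.186, 0.982, -0.01, -0.013]
ft_force: [0.2, -0.4, 0.3]
grip_width: 0.998
```

apply_moves --pt "0.025 0 0 0 -1" --pt "0.025 0 0 0 -1" --pt "0.02 0 0 0 -1" --pt "0.02 0 0 0 -1" --pt "0 0 0 0 -1"

```text
clock: 8.3
position: [0.5645, 0.0855, 0.2977]
ee_rot: [0.184, 0.983, -0.011, -0.011]
ft_force: [0.1, 0.0, 0.3]
grip_width: 0.998
```

Run:
```python
from h import *
np.set_printoptions(precision=4,suppress=True)
plan([(.5614,.0868,.13,158.7,5)])
im,d,K,T=cam("wrist");np.savez("w2",im=im,d=d,K=K,T=T);save("w2",im);P=cloud(d,K,T)
m=((P[...,2]>.053)&(P[...,2]<.063)&(P[...,0]>.45)&(P[...,0]<.68)&(abs(P[...,1]-.09)<.1)).astype(np.uint8)
N,l,s,c=cv2.connectedComponentsWithStats(m)
for i in range(1,N):
    if s[i,4]>300: q=P[l==i];print(s[i],cv2.minAreaRect(q[:,:2].astype(np.float32)),np.median(q[:,2]))
for t,z in (("tested_prism",.018),("bed_centre",.018)):
    for r in nets.place_of("wrist",t)[:2]: print(t,r["conf"],np.round(r["xy"]),atz(r["xy"],z,K,T))
```

```text
at [0.5645 0.0855 0.2977] psi 158.82 tilt [-0.025 -0.018 -1.   ] w 0.998 t 8.3 F [0.1 0.  0.3]
-> 0.5614 0.0868 0.13 158.7
[0.001, 0.0, 0.034, 0.0]
[0.001, 0.0, 0.034, 0.0]
[0.001, 0.0, 0.034, 0.0]
[0.001, 0.0, 0.034, 0.0]
[0.001, 0.0, 0.034, 0.0]
[ 304  136   37  143 5039] ((0.5614938735961914, 0.08651858568191528), (0.03972332179546356, 0.16047140955924988), 68.58246612548828) 0.05731012704782362
```

View pics/w2.png

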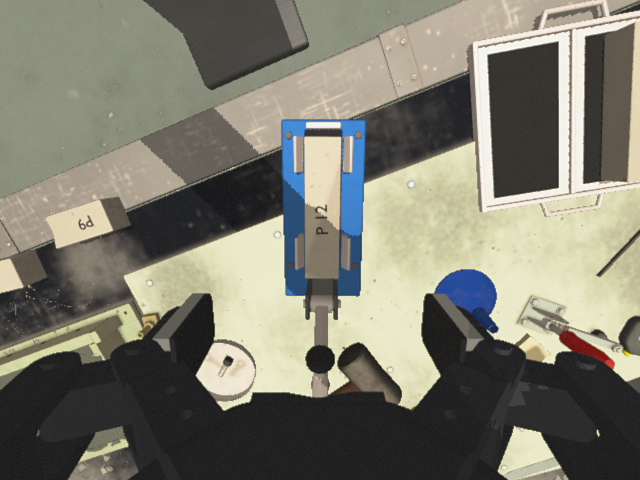

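Wrist view: lever is back (dark knob at (320,358)). The prism in the bed spans (322,137)–(322,279) and its rectangle centre (0.5615, 0.0865) matches my bed centre. Tray's empty lane is at (525,115).

```bash
python3 - <<'E'
s=open('h.py').read()
a=s.index("            a=np.radians(psi); print"); b=s.index("        p=np.array([x,y,z]); psi=ps")
s=s[:a]+"            q=m.T@d; print([float(v) for v in (*np.round(q,3),round(-t,1))]); psi+=t; m=R.from_euler('z',t,degrees=True).as_matrix()@m\n"+s[b:]
open('h.py','w').write(s)
E
python3 -c "
from h import *
plan([(.5615,.0865,.11,158.7,6)])"
```

```text
at [0.5676 0.0824 0.297 ] psi 158.58 tilt [-0.025 -0.018 -1.   ] w 0.999 t 8.45 F [ 0.9 -0.9  0.3]
-> 0.5615 0.0865 0.11 158.7
[0.001, 0.001, 0.031, -0.0]
[0.001, 0.001, 0.031, -0.0]
[0.001, 0.001, 0.031, -0.0]
[0.001, 0.001, 0.031, -0.0]
[0.001, 0.001, 0.031, -0.0]
[0.001, 0.001, 0.031, -0.0]
```

apply_moves --pt "0.001 0.001 0.031 0 -1" --pt "0.001 0.001 0.031 0 -1" --pt "0.001 0.001 0.031 0 -1" --pt "0.001 0.001 0.031 0 -1" --pt "0.001 0.001 0.031 0 -1"

```text
clock: 8.87
position: [0.5696, 0.0838, 0.1424]
ee_rot: [0.189, 0.982, -0.009, -0.004]
ft_force: [0.7, 0.0, -0.7]
grip_width: 1.0
```

apply_moves --pt "0.001 0.001 0.026 0 -1" --pt "0 0 0 0 -1"

```text
clock: 9.03
position: [0.5667, 0.0826, 0.1084]
ee_rot: [0.19, 0.982, -0.01, -0.008]
ft_force: [-0.8, -0.3, -0.6]
grip_width: 0.998
```

```bash
python3 -c "
from h import *
plan([(.5615,.0865,.09,158.7,2),(.5615,.0865,.025,158.7,4)])"
```

```text
at [0.5667 0.0826 0.1084] psi 158.14 tilt [-0.02  -0.016 -1.   ] w 0.998 t 9.03 F [-0.8 -0.3 -0.6]
-> 0.5615 0.0865 0.09 158.7
[0.003, 0.001, 0.009, -0.3]
[0.003, 0.001, 0.009, -0.3]
-> 0.5615 0.0865 0.025 158.7
[-0.0, 0.0, 0.016, -0.0]
[-0.0, 0.0, 0.016, -0.0]
[-0.0, 0.0, 0.016, -0.0]
[-0.0, 0.0, 0.016, -0.0]
```

apply_moves --pt "0.006 0.002 0.009 -0.6 -1" --pt "0 0 0.012 0 -1" --pt "0 0 0.02 0 -1" --pt "0 0 0.02 0 -1" --pt "0 0 0.015 0 -1"

```text
clock: 9.45
position: [0.5663, 0.086, 0.0345]
ee_rot: [0.185, 0.983, -0.008, -0.004]
ft_force: [0.1, 0.1, -0.2]
grip_width: 1.0
```

```bash
python3 -c "
from h import *
plan([(.5615,.0865,.025,158.7,1)])"
```

```text
at [0.5663 0.086  0.0345] psi 158.69 tilt [-0.01  -0.014 -1.   ] w 1.0 t 9.45 F [ 0.1  0.1 -0.2]
-> 0.5615 0.0865 0.025 158.7
[0.005, -0.001, 0.01, -0.0]
```

apply_moves --pt "0.005 -0.001 0.01 0 -1" --pt "0 0 0 0 -1"

```text
clock: 9.62
position: [0.5607, 0.0865, 0.0224]
ee_rot: [0.185, 0.983, -0.008, -0.004]
ft_force: [0.2, -0.1, -0.0]
grip_width: 0.998
```

apply_moves --pt "0 0 0 0 1" --pt "0 0 0 0 1" --pt "0 0 0 0 1" --pt "0 0 0 0 1" --pt "0 0 0 0 1" --squeeze 60

```text
clock: 10.03
position: [0.5631, 0.0865, 0.0266]
ee_rot: [0.185, 0.983, -0.008, -0.002]
ft_force: [0.1, -0.0, -5.3]
grip_width: 0.462
```

Run:
```python
from h import *
np.set_printoptions(precision=4,suppress=True)
plan([(.5615,.0865,.025,158.7,1)])
# tray geometry from the top and side pictures: rim & rib & rectangle of tray from heights
for n in ("top","side"):
    f=np.load(n+".npz");P=cloud(f["d"],f["K"],f["T"]);x,y,z=P[...,0],P[...,1],P[...,2];im=f["im"].astype(int)
    w=(im.min(-1)>150)&(im.max(-1)-im.min(-1)<25)&(z>.002)&(z<.025)&(y>.26)&(y<.54)&(x>.42)&(x<.72)
    N,l,s,c=cv2.connectedComponentsWithStats(w.astype(np.uint8));i=1+np.argmax(s[1:,4]);q=P[l==i]
    print(n,len(q),cv2.minAreaRect(q[:,:2].astype(np.float32)))
    dk=(im.max(-1)<75)&(z>.0)&(z<.013)&(y>.29)&(y<.4)&(x>.45)&(x<.67)
    N,l,s,c=cv2.connectedComponentsWithStats(dk.astype(np.uint8));i=1+np.argmax(s[1:,4]);q=P[l==i]
    print(n,"lane",len(q),cv2.minAreaRect(q[:,:2].astype(np.float32)))
```

```text
at [0.5631 0.0865 0.0266] psi 158.65 tilt [-0.007 -0.015 -1.   ] w 0.462 t 10.03 F [ 0.1 -0.  -5.3]
-> 0.5615 0.0865 0.025 158.7
[0.001, -0.001, 0.002, -0.0]
top 2401 ((0.5696030855178833, 0.39269566535949707), (0.22964757680892944, 0.2334439754486084), 78.97567749023438)
top lane 1186 ((0.5574184656143188, 0.34092575311660767), (0.07097744196653366, 0.1553199142217636), 78.06829071044922)
side 1355 ((0.5684542655944824, 0.3906136751174927), (0.22156396508216858, 0.19779406487941742), 78.14115142822266)
side lane 1451 ((0.5551292896270752, 0.33993592858314514), (0.07913203537464142, 0.16236120462417603), 78.91334533691406)
```

apply_moves --pt "0 0 0 0 1" --pt "0 0 -0.008 0 1" --pt "0 0 -0.015 0 1" --pt "0 0 -0.02 0 1" --pt "0 0 -0.02 0 1"

```text
clock: 10.45
position: [0.5589, 0.0862, 0.0871]
ee_rot: [0.185, 0.983, -0.009, -0.007]
ft_force: [0.3, 0.0, -5.3]
grip_width: 0.457
```

apply_moves --pt "0 0 -0.02 0 1" --pt "0 0 -0.015 0 1" --pt "0 0 0 0 1"

```text
clock: 10.7
position: [0.5601, 0.0877, 0.1279]
ee_rot: [0.185, 0.983, -0.009, -0.006]
ft_force: [1.1, -0.3, -5.6]
grip_width: 0.455
```

```bash
python3 -c "
from h import *
plan([(.5575,.338,.12,168.4,12)])"
```

```text
at [0.5601 0.0877 0.1279] psi 158.73 tilt [-0.015 -0.015 -1.   ] w 0.455 t 10.7 F [ 1.1 -0.3 -5.6]
-> 0.5575 0.338 0.12 168.4
[0.008, 0.019, 0.0, -0.8]
[0.007, 0.019, 0.0, -0.8]
[0.007, 0.02, 0.0, -0.8]
[0.007, 0.02, 0.0, -0.8]
[0.007, 0.02, 0.0, -0.8]
[0.006, 0.02, 0.0, -0.8]
[0.006, 0.02, 0.0, -0.8]
[0.006, 0.02, 0.0, -0.8]
[0.006, 0.02, 0.0, -0.8]
[0.005, 0.02, 0.0, -0.8]
[0.005, 0.02, 0.0, -0.8]
[0.005, 0.02, 0.0, -0.8]
```

apply_moves --pt "0.004 0.01 0 -0.8 1" --pt "0.008 0.02 0 -0.8 1" --pt "0.007 0.02 0 -0.8 1" --pt "0.007 0.02 0 -0.8 1" --pt "0.007 0.02 0 -0.8 1"

```text
clock: 11.12
position: [0.5582, 0.1819, 0.1221]
ee_rot: [0.152, 0.988, -0.011, -0.008]
ft_force: [0.4, 0.7, -7.0]
grip_width: 0.455
```

apply_moves --pt "0.006 0.02 0 -0.8 1" --pt "0.006 0.02 0 -0.8 1" --pt "0.006 0.02 0 -0.8 1" --pt "0.006 0.02 0 -0.8 1" --pt "0.005 0.02 0 -0.8 1"

```text
clock: 11.53
position: [0.5515, 0.2942, 0.112]
ee_rot: [0.113, 0.993, -0.012, -0.013]
ft_force: [0.2, 0.2, -6.0]
grip_width: 0.459
```

apply_moves --pt "0.005 0.02 0 -0.8 1" --pt "0.005 0.02 0 -0.8 1" --pt "0 0.007 0 0 1" --pt "0 0 0 0 1"

```text
clock: 11.87
position: [0.5447, 0.3526, 0.104]
ee_rot: [0.092, 0.996, -0.012, -0.018]
ft_force: [0.2, -0.5, -6.2]
grip_width: 0.455
```

Run:
```python
from h import *
plan([(.5575,.338,.06,168.4,4)])
im,d,K,T=cam("top");save("t2",im[200:340,120:360].repeat(3,0).repeat(3,1));P=cloud(d,K,T);x,y,z=P[...,0],P[...,1],P[...,2]
im,d,K,T=cam("side");save("s2",im[180:460,180:460].repeat(2,0).repeat(2,1))
```

```text
at [0.5447 0.3526 0.104 ] psi 169.43 tilt [-0.038 -0.021 -0.999] w 0.455 t 11.87 F [ 0.2 -0.5 -6.2]
-> 0.5575 0.338 0.06 168.4
[-0.004, -0.003, 0.011, 0.3]
[-0.004, -0.003, 0.011, 0.3]
[-0.004, -0.003, 0.011, 0.3]
[-0.004, -0.003, 0.011, 0.3]
```

View pics/s2.png

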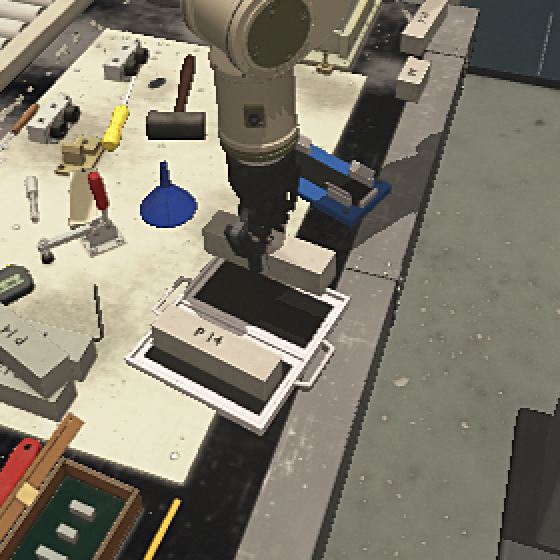

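Side view: prism hangs level from the gripper at (270,245), above the free lane (265,300). The lever clamp is empty and the tray prism is untouched.

apply_moves --pt "-0.007 -0.006 0.004 0.5 1" --pt "-0.007 -0.006 0.012 0.5 1" --pt "0 0 0.015 0 1" --pt "0 0 0.015 0 1" --pt "0 0 0.005 0 1"

```text
clock: 12.38
position: [0.5589, 0.3263, 0.0481]
ee_rot: [0.106, 0.994, -0.015, -0.016]
ft_force: [-0.1, -1.4, -7.1]
grip_width: 0.452
```

Run:
```python
from h import *
plan([(.5575,.338,.03,168.4,2)])
```

```text
at [0.5589 0.3263 0.0481] psi 167.74 tilt [-0.035 -0.026 -0.999] w 0.452 t 12.38 F [-0.1 -1.4 -7.1]
-> 0.5575 0.338 0.03 168.4
[0.002, 0.006, 0.009, -0.3]
[0.002, 0.006, 0.009, -0.3]
```

apply_moves --pt "0.002 0.006 0.007 -0.3 1" --pt "0.002 0.006 0.008 -0.3 1" --pt "0 0 0 0 1"

```text
clock: 12.63
position: [0.557, 0.3358, 0.0282]
ee_rot: [0.103, 0.994, -0.016, -0.018]
ft_force: [-1.2, 0.2, -6.2]
grip_width: 0.453
```

Run:
```python
from h import *
plan([(.5575,.338,.018,168.4,2)])
```

```text
at [0.557  0.3358 0.0282] psi 168.15 tilt [-0.038 -0.029 -0.999] w 0.453 t 12.63 F [-1.2  0.2 -6.2]
-> 0.5575 0.338 0.018 168.4
[-0.0, 0.001, 0.005, -0.1]
[-0.0, 0.001, 0.005, -0.1]
```

apply_moves --pt "0 0 0.004 0 1" --pt "0 0 0.004 0 1" --pt "0 0 0 0 1"

```text
clock: 12.88
position: [0.5563, 0.337, 0.0197]
ee_rot: [0.102, 0.994, -0.016, -0.018]
ft_force: [0.0, -0.3, -6.2]
grip_width: 0.456
```

apply_moves --pt "0 0 0.003 0 1" --pt "0 0 0 0 1"

```text
clock: 13.05
position: [0.5567, 0.3379, 0.0179]
ee_rot: [0.102, 0.995, -0.015, -0.017]
ft_force: [-0.5, 0.5, -5.3]
grip_width: 0.453
```

apply_moves --pt "0 0 0.003 0 1" --pt "0 0 0.002 0 1"

```text
clock: 13.22
position: [0.557, 0.3384, 0.0163]
ee_rot: [0.102, 0.995, -0.015, -0.016]
ft_force: [-10.7, -10.4, 22.4]
grip_width: 0.457
```

apply_moves --pt "0 0 -0.001 0 0" --pt "0 0 0 0 -0.2" --pt "0 0 0 0 -1" --pt "0 0 0 0 -1" --pt "0 0 -0.005 0 -1"

```text
clock: 13.63
position: [0.5591, 0.3397, 0.0251]
ee_rot: [0.102, 0.995, -0.013, -0.013]
ft_force: [-0.1, 0.8, -0.3]
grip_width: 0.984
```

apply_moves --pt "0 0 -0.02 0 -1" --pt "0 0 -0.03 0 -1" --pt "0 0 -0.03 0 -1" --pt "0 0 -0.03 0 -1" --pt "0 0 -0.03 0 -1"

```text
clock: 14.05
position: [0.5608, 0.3409, 0.1647]
ee_rot: [0.102, 0.995, -0.016, -0.018]
ft_force: [0.2, 0.6, 0.4]
grip_width: 0.998
```

apply_moves --pt "0 0 -0.03 0 -1" --pt "0 0 -0.03 0 -1" --pt "0 0 -0.01 0 -1"

```text
clock: 14.3
position: [0.5641, 0.344, 0.2438]
ee_rot: [0.102, 0.995, -0.014, -0.016]
ft_force: [-0.3, 0.4, 0.4]
grip_width: 0.998
```

Run:
```python
from h import *
np.set_printoptions(precision=4,suppress=True)
plan([])
for n in ("wrist","top","side"):
    im,d,K,T=cam(n);np.savez(n+"3",im=im,d=d,K=K,T=T);save(n+"3",im);P=cloud(d,K,T)
    m=((P[...,2]>.042)&(P[...,2]<.053)&(P[...,0]>.45)&(P[...,0]<.68)&(P[...,1]>.27)&(P[...,1]<.54)).astype(np.uint8)
    N,l,s,c=cv2.connectedComponentsWithStats(m)
    for i in range(1,N):
        if s[i,4]>100: q=P[l==i];print(n,s[i,4],cv2.minAreaRect(q[:,:2].astype(np.float32)),np.percentile(q[:,2],[5,50,95]))
    for t,z in (("free_lane",.008),("tested_prism",.008)):
        for r in nets.place_of(n,t)[:2]: print(n,t,r["conf"],np.round(r["xy"]),atz(r["xy"],z,K,T))
```

```text
at [0.5641 0.344  0.2438] psi 168.32 tilt [-0.034 -0.025 -0.999] w 0.998 t 14.3 F [-0.3  0.4  0.4]
wrist 6356 ((0.5570167303085327, 0.3399139642715454), (0.03971795737743378, 0.15985360741615295), 78.38172149658203) [0.0461 0.0473 0.0485]
wrist 6669 ((0.5788450241088867, 0.44600173830986023), (0.04042172431945801, 0.15959860384464264), 78.3938980102539) [0.0459 0.0474 0.0486]
wrist tested_prism 0.59 [320. 212.] [0.5579 0.3421 0.008 ]
top 168 ((0.6124687194824219, 0.32814037799835205), (0.03933820128440857, 0.048157013952732086), 79.80675506591797) [0.0439 0.0482 0.052 ]
top free_lane 0.57 [209. 266.] [0.561 0.337 0.008]
side 829 ((0.5549435615539551, 0.3386479616165161), (0.044603776186704636, 0.16164450347423553), 78.2111587524414) [0.0435 0.0467 0.0494]
side 1004 ((0.5763840079307556, 0.4445706605911255), (0.04284403845667839, 0.16070185601711273), 78.65434265136719) [0.0438 0.0467 0.0492]
side free_lane 0.97 [311. 332.] [0.5548 0.3439 0.008 ]
```

View pics/wrist3.png

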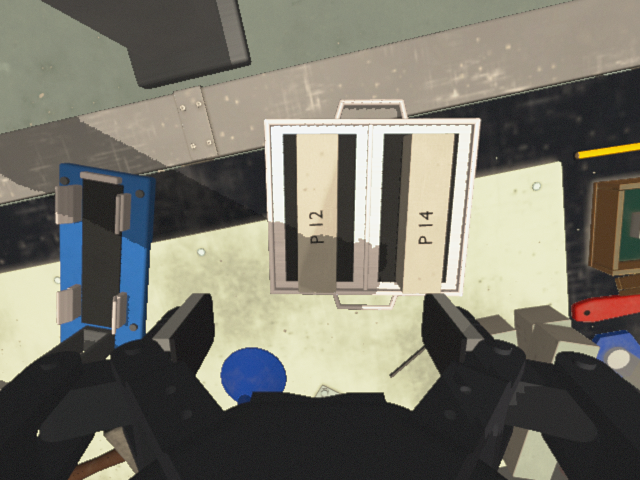

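Wrist view: prism "P12" lies flat in the free lane (318,210), parallel to P14 and within the lane bounds. Empty bed is at (100,250). I'll check the lengthwise centring from saved depth and plan the move to the next prism.

Run:
```python
from h import *
np.set_printoptions(precision=4,suppress=True)
f=np.load("wrist3.npz");P=cloud(f["d"],f["K"],f["T"]);z=P[...,2]
a=np.radians(-11.6);yt=np.array([np.cos(a),np.sin(a)]);xt=np.array([np.sin(a),-np.cos(a)])
s=P[...,:2]@yt;c=P[...,:2]@xt
c0=np.array([.5570,.3399])@xt;s0=.4773
for off in (-.035,.035,-.08):
    m=(abs(c-c0-off)<.008)&(abs(s-s0)<.13)
    q=np.c_[s[m]-s0,z[m]];b=np.arange(-.12,.121,.004);k=np.digitize(q[:,0],b)
    print(off,[(round(b[i-1]+.002,3),round(float(np.median(q[k==i,1])*1000),1)) for i in range(1,len(b)) if (k==i).any() and abs(b[i-1])>.075])
m=(abs(s-s0)<.06)&(abs(c-c0)<.09);b=np.arange(-.09,.091,.004);k=np.digitize(c[m]-c0,b)
print("x",[(round(b[i-1]+.002,3),round(float(np.median(z[m][k==i])*1000),1)) for i in range(1,len(b)) if (k==i).any()])
plan([(.46,.08,.26,140,11),(.42,-.24,.26,95,14)])
```

```text
-0.035 [(np.float64(-0.118), -1.1), (np.float64(-0.114), 12.9), (np.float64(-0.11), 9.7), (np.float64(-0.106), -1.1), (np.float64(-0.102), -1.3), (np.float64(-0.098), -1.3), (np.float64(-0.094), 15.5), (np.float64(-0.09), 8.5), (np.float64(-0.086), 7.7), (np.float64(-0.082), 8.0), (np.float64(-0.078), 8.0), (np.float64(-0.074), 7.8), (np.float64(0.078), 7.8), (np.float64(0.082), 7.8), (np.float64(0.086), 7.5), (np.float64(0.09), 13.9), (np.float64(0.094), 15.9), (np.float64(0.098), 5.5), (np.float64(0.102), 5.8), (np.float64(0.106), 5.5), (np.float64(0.11), 12.1), (np.float64(0.114), 12.7), (np.float64(0.118), 5.8)]
0.035 [(np.float64(-0.118), -1.1), (np.float64(-0.114), -1.3), (np.float64(-0.11), -1.1), (np.float64(-0.106), -1.0), (np.float64(-0.102), -1.2), (np.float64(-0.098), -1.3), (np.float64(-0.094), 15.4), (np.float64(-0.09), 9.0), (np.float64(-0.086), 7.8), (np.float64(-0.082), 7.9), (np.float64(-0.078), 7.8), (np.float64(-0.074), 7.9), (np.float64(0.078), 8.0), (np.float64(0.082), 7.6), (np.float64(0.086), 7.8), (np.float64(0.09), 13.5), (np.float64(0.094), 15.5), (np.float
[... 2189 characters left out ...]
.003, -0.025, -0.001, 2.6]
[0.002, -0.026, -0.001, 2.6]
[0.001, -0.026, -0.001, 2.6]
[-0.0, -0.026, -0.001, 2.6]
[-0.001, -0.026, -0.001, 2.6]
[-0.002, -0.026, -0.001, 2.6]
[-0.004, -0.025, -0.001, 2.6]
[-0.005, -0.025, -0.001, 2.6]
[-0.006, -0.025, -0.001, 2.6]
[-0.007, -0.025, -0.001, 2.6]
-> 0.42 -0.24 0.26 95
[-0.012, -0.019, 0.0, 3.2]
[-0.014, -0.019, 0.0, 3.2]
[-0.015, -0.018, 0.0, 3.2]
[-0.016, -0.017, 0.0, 3.2]
[-0.016, -0.016, 0.0, 3.2]
[-0.017, -0.015, -0.0, 3.2]
[-0.018, -0.014, -0.0, 3.2]
[-0.019, -0.013, -0.0, 3.2]
[-0.02, -0.012, -0.0, 3.2]
[-0.02, -0.011, -0.0, 3.2]
[-0.021, -0.01, -0.0, 3.2]
[-0.021, -0.009, -0.0, 3.2]
[-0.022, -0.007, -0.0, 3.2]
[-0.022, -0.006, -0.001, 3.2]
```

Tested prism is centred within about 1 mm lengthwise between the tray rims. On to the next prism.

apply_moves --pt "0.004 -0.015 -0.003 2.6 -1" --pt "0.003 -0.025 -0.003 2.6 -1" --pt "0.002 -0.026 -0.003 2.6 -1" --pt "0.001 -0.026 -0.003 2.6 -1" --pt "0 -0.026 -0.003 2.6 -1"

```text
clock: 15.17
position: [0.5148, 0.2339, 0.2516]
ee_rot: [0.214, 0.976, -0.019, -0.022]
ft_force: [-0.5, -0.2, 0.7]
grip_width: 0.996
```

apply_moves --pt "-0.001 -0.026 -0.003 2.6 -1" --pt "-0.002 -0.026 -0.003 2.6 -1" --pt "-0.004 -0.025 -0.002 2.6 -1" --pt "-0.005 -0.025 -0.002 2.6 -1" --pt "-0.006 -0.025 -0.002 2.6 -1"

```text
clock: 15.58
position: [0.4631, 0.109, 0.2673]
ee_rot: [0.329, 0.944, -0.022, -0.021]
ft_force: [0.5, -0.8, -0.0]
grip_width: 1.003
```

Run:
```python
from h import *
plan([(.45,-.12,.25,115,7),(.489,-.378,.25,82.7,9)])
```

```text
at [0.4631 0.109  0.2673] psi 141.55 tilt [-0.054 -0.028 -0.998] w 1.003 t 15.58 F [ 0.5 -0.8 -0. ]
-> 0.45 -0.12 0.25 115
[-0.019, -0.027, 0.003, 3.8]
[-0.021, -0.025, 0.003, 3.8]
[-0.022, -0.024, 0.003, 3.8]
[-0.024, -0.022, 0.003, 3.8]
[-0.025, -0.021, 0.003, 3.8]
[-0.027, -0.019, 0.003, 3.8]
[-0.028, -0.017, 0.003, 3.8]
-> 0.489 -0.378 0.25 82.7
[-0.028, -0.008, -0.0, 3.6]
[-0.028, -0.006, -0.0, 3.6]
[-0.029, -0.005, -0.0, 3.6]
[-0.029, -0.003, -0.001, 3.6]
[-0.029, -0.001, -0.001, 3.6]
[-0.029, 0.001, -0.001, 3.6]
[-0.029, 0.003, -0.001, 3.6]
[-0.029, 0.004, -0.001, 3.6]
[-0.028, 0.006, -0.001, 3.6]
```

apply_moves --pt "-0.022 -0.031 0.003 4.4 -1" --pt "-0.025 -0.029 0.003 4.4 -1" --pt "-0.027 -0.027 0.003 4.4 -1" --pt "-0.029 -0.025 0.003 4.4 -1" --pt "-0.031 -0.023 0.003 4.4 -1"

```text
clock: 16.0
position: [0.4497, -0.087, 0.2585]
ee_rot: [0.507, 0.861, -0.026, -0.015]
ft_force: [2.0, 0.6, 0.4]
grip_width: 1.004
```

Run:
```python
from h import *
plan([(.489,-.378,.25,82.7,8)])
```

```text
at [ 0.4497 -0.087   0.2585] psi 118.98 tilt [-0.052 -0.03  -0.998] w 1.004 t 16.0 F [2.  0.6 0.4]
-> 0.489 -0.378 0.25 82.7
[-0.034, -0.013, 0.002, 4.5]
[-0.035, -0.01, 0.002, 4.5]
[-0.036, -0.008, 0.002, 4.5]
[-0.036, -0.005, 0.001, 4.5]
[-0.037, -0.002, 0.001, 4.5]
[-0.037, 0.001, 0.001, 4.5]
[-0.037, 0.004, 0.001, 4.5]
[-0.036, 0.007, 0.001, 4.5]
```

apply_moves --pt "-0.034 -0.013 0.002 4.5 -1" --pt "-0.035 -0.01 0.002 4.5 -1" --pt "-0.036 -0.008 0.002 4.5 -1" --pt "-0.036 -0.005 0.001 4.5 -1" --pt "-0.037 -0.002 0.001 4.5 -1"

```text
clock: 16.42
position: [0.4694, -0.2789, 0.2531]
ee_rot: [0.674, 0.738, -0.03, -0.009]
ft_force: [0.7, 0.8, -0.5]
grip_width: 0.998
```

apply_moves --pt "-0.037 0.001 0.001 4.5 -1" --pt "-0.036 0.004 0.001 4.5 -1" --pt "-0.02 0.005 0.001 4.5 -1"

```text
clock: 16.67
position: [0.4791, -0.3804, 0.2501]
ee_rot: [0.761, 0.648, -0.033, -0.007]
ft_force: [0.4, 0.7, 0.2]
grip_width: 1.004
```

Run:
```python
from h import *
np.set_printoptions(precision=4,suppress=True)
im,d,K,T=cam("wrist");np.savez("w4",im=im,d=d,K=K,T=T);save("w4",im);P=cloud(d,K,T)
m=((P[...,2]>.032)&(P[...,2]<.046)&(P[...,0]>.38)&(P[...,0]<.6)&(P[...,1]<-.1)&(P[...,1]>-.52)).astype(np.uint8)
N,l,s,c=cv2.connectedComponentsWithStats(m)
for i in range(1,N):
    if s[i,4]>300: q=P[l==i];print(s[i],cv2.minAreaRect(q[:,:2].astype(np.float32)),np.percentile(q[:,2],[5,50,95]))
plan([(.489,-.378,.12,82.7,3)])
```

```text
[ 269    0   50   54 2344] ((0.4728087782859802, -0.21300572156906128), (0.04423997923731804, 0.03994867950677872), 85.95476531982422) [0.0364 0.0391 0.0406]
[ 318  122   41  155 5952] ((0.4898098111152649, -0.378734290599823), (0.15939733386039734, 0.03907102346420288), 82.72041320800781) [0.0381 0.0393 0.0405]
at [ 0.4784 -0.3833  0.2492] psi 80.3 tilt [-0.059 -0.033 -0.998] w 0.999 t 16.72 F [-3.7 -1.5 -1.1]
-> 0.489 -0.378 0.12 82.7
[0.004, 0.005, 0.043, -0.8]
[0.004, 0.005, 0.043, -0.8]
[0.004, 0.006, 0.043, -0.8]
```

View pics/w4.png

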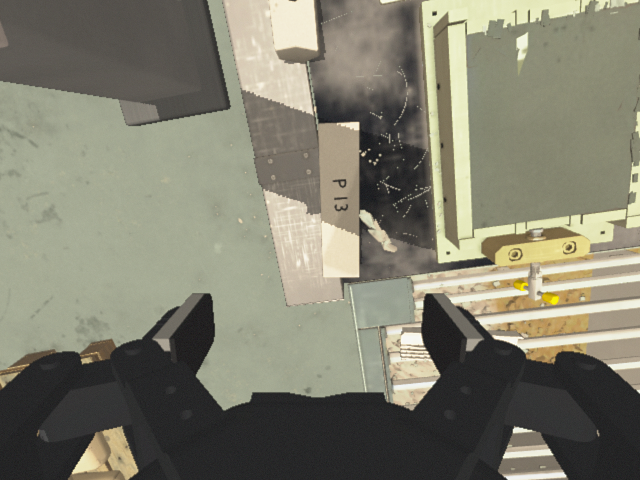

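Wrist view: prism "P13" spans (340,122)–(340,277), centre (0.4898, −0.3787), yaw 82.7°. A pale object lies beside its middle at (378,230), so I'll grasp 10 mm nearer the +y end with a narrower opening.

Run:
```python
from h import *
np.set_printoptions(precision=4,suppress=True)
f=np.load("w4.npz");P=cloud(f["d"],f["K"],f["T"]);print(P[232,378],P[245,388],P[215,366], P[200,380])
plan([(.491,-.3688,.10,82.7,4),(.491,-.3688,.012,82.7,3)])
```

```text
[ 0.5287 -0.4239  0.0046] [ 0.5383 -0.4411  0.0045] [ 0.5176 -0.4025  0.003 ] [ 0.5355 -0.3886 -0.0011]
at [ 0.4784 -0.3833  0.2492] psi 80.3 tilt [-0.059 -0.033 -0.998] w 0.999 t 16.72 F [-3.7 -1.5 -1.1]
-> 0.491 -0.3688 0.1 82.7
[0.006, 0.004, 0.037, -0.6]
[0.006, 0.005, 0.037, -0.6]
[0.006, 0.005, 0.037, -0.6]
[0.006, 0.005, 0.037, -0.6]
-> 0.491 -0.3688 0.012 82.7
[0.001, 0.002, 0.029, -0.0]
[0.001, 0.002, 0.029, -0.0]
[0.001, 0.002, 0.029, -0.0]
```

apply_moves --pt "0.006 0.004 0.037 -0.6 -1" --pt "0.006 0.005 0.037 -0.6 -1" --pt "0.006 0.005 0.037 -0.6 -1" --pt "0.006 0.005 0.025 -0.6 -1" --pt "0 0 0 0 -1"

```text
clock: 17.13
position: [0.4923, -0.3707, 0.105]
ee_rot: [0.753, 0.657, -0.033, -0.007]
ft_force: [-0.4, 1.0, -0.3]
grip_width: 1.0
```

Run:
```python
from h import *
plan([(.491,-.3688,.06,82.7,1),(.491,-.3688,.012,82.7,2)])
```

```text
at [ 0.4923 -0.3707  0.105 ] psi 82.34 tilt [-0.058 -0.033 -0.998] w 1.0 t 17.13 F [-0.4  1.  -0.3]
-> 0.491 -0.3688 0.06 82.7
[0.004, 0.001, 0.045, -0.4]
-> 0.491 -0.3688 0.012 82.7
[0.001, 0.001, 0.024, -0.0]
[0.001, 0.001, 0.024, -0.0]
```

apply_moves --pt "0.003 0.001 0.035 -0.4 -1" --pt "0.001 0.001 0.033 0 -1" --pt "0.001 0.001 0.02 0 -1" --pt "0 0 0 0 -1"

```text
clock: 17.47
position: [0.4917, -0.3697, 0.0172]
ee_rot: [0.75, 0.66, -0.033, -0.006]
ft_force: [-1.2, 0.2, -0.3]
grip_width: 0.996
```

Run:
```python
from h import *
plan([(.491,-.3688,.012,82.7,1)])
```

```text
at [ 0.4917 -0.3697  0.0172] psi 82.75 tilt [-0.057 -0.034 -0.998] w 0.996 t 17.47 F [-1.2  0.2 -0.3]
-> 0.491 -0.3688 0.012 82.7
[0.001, -0.0, 0.005, 0.0]
```

apply_moves --pt "0.001 0 0.005 0 1" --pt "0 0 0 0 1" --pt "0 0 0 0 1" --pt "0 0 0 0 1" --pt "0 0 0 0 1" --squeeze 60

```text
clock: 17.88
position: [0.4937, -0.371, 0.0192]
ee_rot: [0.751, 0.66, -0.032, -0.003]
ft_force: [0.2, -0.4, -6.3]
grip_width: 0.454
```

Run:
```python
from h import *
plan([])
```

```text
at [ 0.4937 -0.371   0.0192] psi 82.66 tilt [-0.053 -0.038 -0.998] w 0.454 t 17.88 F [ 0.2 -0.4 -6.3]
```

apply_moves --pt "0 0 -0.01 0 1" --pt "0 0 -0.03 0 1" --pt "0 0 -0.035 0 1" --pt "0 0 -0.035 0 1" --pt "0 0 -0.03 0 1"

```text
clock: 18.3
position: [0.4962, -0.3628, 0.1588]
ee_rot: [0.751, 0.66, -0.034, -0.011]
ft_force: [0.8, -0.9, -6.0]
grip_width: 0.449
```

Run:
```python
from h import *
plan([(.552,.0905,.175,158.7,14)])
```

```text
at [ 0.4962 -0.3628  0.1588] psi 82.67 tilt [-0.065 -0.028 -0.997] w 0.449 t 18.3 F [ 0.8 -0.9 -6. ]
-> 0.552 0.0905 0.175 158.7
[0.033, -0.0, -0.002, -5.4]
[0.032, 0.003, -0.003, -5.4]
[0.032, 0.006, -0.003, -5.4]
[0.031, 0.009, -0.003, -5.4]
[0.03, 0.012, -0.003, -5.4]
[0.029, 0.015, -0.003, -5.4]
[0.028, 0.017, -0.003, -5.4]
[0.026, 0.02, -0.003, -5.4]
[0.024, 0.022, -0.003, -5.4]
[0.022, 0.024, -0.003, -5.4]
[0.019, 0.026, -0.003, -5.4]
[0.017, 0.028, -0.003, -5.4]
[0.014, 0.029, -0.003, -5.4]
[0.011, 0.031, -0.003, -5.4]
```

apply_moves --pt "0.02 0 -0.003 -4 1" --pt "0.032 0.002 -0.003 -5.4 1" --pt "0.032 0.005 -0.003 -5.4 1" --pt "0.031 0.008 -0.003 -5.4 1" --pt "0.03 0.011 -0.003 -5.4 1"

```text
clock: 18.72
position: [0.5162, -0.2207, 0.1814]
ee_rot: [0.586, 0.81, -0.032, -0.01]
ft_force: [0.8, 0.1, -6.0]
grip_width: 0.45
```

apply_moves --pt "0.029 0.014 -0.003 -5.4 1" --pt "0.028 0.017 -0.003 -5.4 1" --pt "0.027 0.019 -0.003 -5.4 1" --pt "0.025 0.021 -0.003 -5.4 1" --pt "0.023 0.023 -0.003 -5.4 1"

```text
clock: 19.13
position: [0.532, -0.0501, 0.1937]
ee_rot: [0.369, 0.929, -0.03, -0.016]
ft_force: [1.2, 0.9, -6.2]
grip_width: 0.45
```

Run:
```python
from h import *
plan([(.552,.0905,.165,158.7,4)])
```

```text
at [ 0.532  -0.0501  0.1937] psi 136.61 tilt [-0.051 -0.044 -0.998] w 0.45 t 19.13 F [ 1.2  0.9 -6.2]
-> 0.552 0.0905 0.165 158.7
[0.02, 0.029, 0.005, -5.5]
[0.018, 0.031, 0.005, -5.5]
[0.015, 0.033, 0.005, -5.5]
[0.011, 0.034, 0.005, -5.5]
```

apply_moves --pt "0.019 0.029 0.005 -5.5 1" --pt "0.017 0.031 0.005 -5.5 1" --pt "0.014 0.032 0.005 -5.5 1" --pt "0.008 0.022 0.003 -4.5 1" --pt "0 0 0 0 1"

```text
clock: 19.55
position: [0.5484, 0.0903, 0.174]
ee_rot: [0.177, 0.984, -0.026, -0.018]
ft_force: [-1.2, 0.2, -5.6]
grip_width: 0.454
```

Run:
```python
from h import *
np.set_printoptions(precision=4,suppress=True)
plan([])
im,d,K,T=cam("wrist");np.savez("w5",im=im,d=d,K=K,T=T);save("w5",im);P=cloud(d,K,T)
# bed: rail/base points; and held prism's top
u=np.array([.9317,-.3633]);v=np.array([-.3633,-.9317]);Cc=.4915*u-.2847*v
x,y,z=P[...,0],P[...,1],P[...,2];L=(P[...,:2]-Cc)@u;V=(P[...,:2]-Cc)@v
near=(abs(L)<.25)&(abs(V)<.1)
m=near&(z>.165)&(z<.27);q=P[m];print("held",len(q),np.percentile(q[:,2],[5,50,95]))
np.savez("w5b",L=L,V=V,z=z)
for nm,mm in (("rails",near&(z>.032)&(z<.046)&(abs(L)<.09)),("base",near&(z>.013)&(z<.021)&(abs(L)<.13))):
    q=np.c_[L[mm],V[mm]];print(nm,len(q),[np.percentile(q[:,i],[0.5,2,50,98,99.5]) for i in (0,1)] if len(q) else "")
```

```text
at [0.5484 0.0903 0.174 ] psi 159.5 tilt [-0.045 -0.044 -0.998] w 0.454 t 19.55 F [-1.2  0.2 -5.6]
held 93227 [0.1943 0.2406 0.2675]
rails 0 
base 2573 [array([-0.1011, -0.1008, -0.0679,  0.0313,  0.1155]), array([-0.0499, -0.0495, -0.0424,  0.0452,  0.0479])]
```

View pics/w5.png

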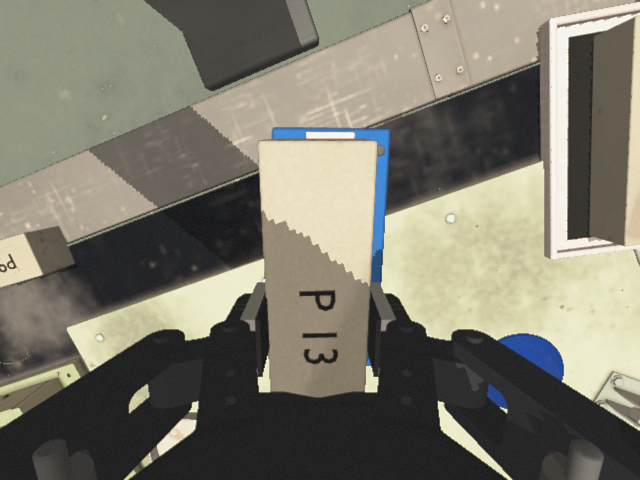

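Wrist view: P13 held, front end at (318,142), over the blue base (front edge row 130). I'll fit the held prism's plane and ends, and the rails from the earlier empty-bed image.

```bash
cat > held.py <<'E'
from h import *
np.set_printoptions(precision=4,suppress=True)
u=np.array([.9317,-.3633]);v=np.array([-.3633,-.9317]);Cc=.4915*u-.2847*v
def held(im,d,K,T):
    P=cloud(d,K,T);o=manip.get_obs();seed=P[200:260,290:350].reshape(-1,3);seed=seed[~np.isnan(seed[:,0])]
    c=seed.mean(0);n=np.linalg.svd(seed-c)[2][2];n*=np.sign(n[2])
    m=(abs((P-c)@n)<.004)&(P[...,2]>c[2]-.02);m[:, :200]=0;m[:,440:]=0
    N,l,s,_=cv2.connectedComponentsWithStats(m.astype(np.uint8));q=P[l==l[220,320]]
    c=q.mean(0);n=np.linalg.svd(q-c,full_matrices=False)[2][2];n*=np.sign(n[2])
    L=(q[:,:2]-Cc)@u;V=(q[:,:2]-Cc)@v
    print("n",n,"roll(V)",n[:2]@v,"pitch(u)",n[:2]@u,"L front",np.percentile(L,[.2,1]),"Lmax",L.max())
    b=np.arange(L.min()+.005,L.max(),.01);k=np.digitize(L,b)
    e=np.array([[b[i-1]+.005,V[k==i].min(),V[k==i].max()] for i in range(1,len(b))]);print("edges",e[::2])
    mid=e[:8,1:].mean(1);f=np.polyfit(e[:8,0],mid,1);print("yaw err rad",f[0],"V at front mid",mid[0],"width",(e[:8,2]-e[:8,1]).mean())
    Lc=np.percentile(L,.5)+.08;zc=c[2]-(n[0]*(Cc[0]+Lc*u[0]-c[0])+n[1]*(Cc[1]+Lc*u[1]-c[1]))/n[2]
    print("centre L",Lc,"V",np.polyval(f,Lc),"top z at centre",zc,"tcp z",o["position"][2], "bottom offset tcp",o["position"][2]-(zc-.04))
if __name__=="__main__":
    import sys
    if len(sys.argv)>1: f=np.load(sys.argv[1]);held(f["im"],f["d"],f["K"],f["T"])
    else: a=cam("wrist");held(*a)
E
python3 held.py w5.npz
python3 - <<'E'
from held import *
f=np.load("wrist3.npz");P=cloud(f["d"],f["K"],f["T"]);L=(P[...,:2]-Cc)@u;V=(P[...,:2]-Cc)@v;z=P[...,2]
m=(abs(L)<.09)&(abs(V)<.06)
for a,b in ((-.078,-.04),(.04,.075)):
    k=m&(L>a)&(L<b); bb=np.arange(-.052,.053,.003);g=np.digitize(V[k],bb)
    print([(round(1000*(bb[i-1]+.0015)),round(float(np.median(z[k][g==i]))*1000)) for i in range(1,len(bb)) if (g==i).sum()>3])
k=(abs(V)<.015)&(abs(L)<.12);bb=np.arange(-.12,.12,.004);g=np.digitize(L[k],bb)
print("L",[(round(1000*(bb[i-1]+.002)),round(float(np.median(z[k][g==i]))*1000)) for i in range(1,len(bb)) if (g==i).sum()>3 and abs(bb[i-1])>.07])
k=(abs(V)<.06)&(z>.013)&(z<.02)&(abs(L)<.12)
print("base V",np.percentile(V[k&(abs(L)<.03)],[1,99]),"Lmin",np.percentile(L[k],1))
E
```

```text
n [ 0.073  -0.0126  0.9973] roll(V) -0.014766519395214466 pitch(u) 0.07255861422064075 L front [-0.0816 -0.081 ] Lmax 0.02099990255659931
edges [[-0.0719 -0.0202  0.0197]
 [-0.0519 -0.0204  0.0194]
 [-0.0319 -0.0207  0.0191]
 [-0.0119 -0.021   0.0182]
 [ 0.0081 -0.021   0.0187]]
yaw err rad -0.015833457431830893 V at front mid -0.00022947760003281907 width 0.04126192237054949
centre L -0.0013746714592568349 V -0.0013448289023920202 top z at centre 0.1944628669040849 tcp z 0.17425891092831974 bottom offset tcp 0.01979604402423485
[(-50, 7), (-47, 15), (-44, 16), (-41, 15), (-38, 16), (-35, 16), (-32, 27), (-29, 26), (-26, 29), (-14, 18), (-11, 18), (-8, 18), (-5, 18), (-2, 18), (1, 17), (4, 18), (7, 17), (10, 18), (13, 17), (16, 17), (19, 18), (22, 20), (25, 29), (28, 38), (31, 42), (34, 41), (49, 14)]
[(-50, 9), (-47, 15), (-44, 16), (-41, 15), (-38, 16), (-35, 16), (-32, 28), (-29, 27), (-26, 28), (-14, 18), (-11, 18), (-8, 18), (-5, 18), (-2, 18), (1, 17), (4, 17), (7, 17), (10, 17), (13, 18), (16, 17), (19, 17), (22, 23), (25, 30), (28, 38), (31, 42), (34, 41), (40, 15), (43, 15), (46, 15), (49, 15)]
L [(-118, -2), (-114, -1), (-110, -1), (-106, -1), (-102, 1), (-98, 17), (-94, 25), (-90, 23), (-86, 17), (-82, 18), (-78, 17), (-74, 18), (-70, 17), (74, 17), (78, 17), (82, 17), (86, 25), (90, 32), (94, 32), (98, 29), (102, 27), (106, 27), (110, 27), (114, 29)]
base V [-0.0497  0.047 ] Lmin -0.09988865277142084
```

Run:
```python
from held import *
o=manip.get_obs();p=np.array(o["position"])[:2]+.003*u+.001*v*0
plan([(p[0],p[1],.085,158.7,3)])
```

```text
at [0.5486 0.0883 0.1743] psi 159.23 tilt [-0.045 -0.045 -0.998] w 0.454 t 19.6 F [ 0.1 -0.1 -5.4]
-> 0.5514158964740283 0.08718608344131976 0.085 158.7
[-0.002, 0.002, 0.03, 0.2]
[-0.002, 0.002, 0.03, 0.2]
[-0.002, 0.002, 0.03, 0.2]
```

apply_moves --pt "-0.002 0.001 0.028 0.3 1" --pt "-0.002 0.001 0.03 0.3 1" --pt "-0.002 0.001 0.025 0 1" --pt "0 0 0 0 1"

```text
clock: 19.93
position: [0.5533, 0.082, 0.0927]
ee_rot: [0.188, 0.982, -0.028, -0.015]
ft_force: [-1.1, -1.6, -7.4]
grip_width: 0.452
```

Run:
```python
from held import *
a=cam("wrist");held(*a);save("w6",a[0]);plan([(.5515,.0880,.05,158.7,2)])
```

```text
n [ 0.0671 -0.0087  0.9977] roll(V) -0.016242375603879353 pitch(u) 0.06565673661694975 L front [-0.0742 -0.0736] Lmax 0.02886946647380397
edges [[-0.0644 -0.0156  0.0243]
 [-0.0444 -0.0153  0.0245]
 [-0.0244 -0.0151  0.0248]
 [-0.0044 -0.0153  0.0241]
 [ 0.0156 -0.0147  0.025 ]]
yaw err rad 0.01771320869635609 V at front mid 0.0043685027987602505 width 0.04215899252399583
centre L 0.006024397925209271 V 0.005655911170647542 top z at centre 0.11316125224835981 tcp z 0.09510591329966149 bottom offset tcp 0.021944661051301675
at [0.5544 0.0822 0.0951] psi 158.26 tilt [-0.038 -0.048 -0.998] w 0.453 t 19.98 F [-0.5 -1.4 -4.5]
-> 0.5515 0.088 0.05 158.7
[0.002, 0.003, 0.022, -0.2]
[0.002, 0.003, 0.022, -0.2]
```

apply_moves --pt "0.005 0.007 0 -0.8 1" --pt "0 0 0 0 1"

```text
clock: 20.15
position: [0.5534, 0.0901, 0.0978]
ee_rot: [0.182, 0.983, -0.027, -0.013]
ft_force: [0.1, 1.4, -5.5]
grip_width: 0.45
```

Run:
```python
from held import *
a=cam("wrist");held(*a);plan([])
```

```text
n [ 0.0627 -0.0085  0.998 ] roll(V) -0.014870485564108098 pitch(u) 0.061496461066901716 L front [-0.0772 -0.0765] Lmax 0.025366066115105643
edges [[-0.0673 -0.0224  0.0175]
 [-0.0473 -0.0224  0.0176]
 [-0.0273 -0.0225  0.0173]
 [-0.0073 -0.0228  0.0166]
 [ 0.0127 -0.0225  0.0173]]
yaw err rad -0.006833013419063481 V at front mid -0.0024247813403191487 width 0.04134797327974078
centre L 0.0030935797287833244 V -0.002867847112590432 top z at centre 0.11850378504538318 tcp z 0.0983362208934073 bottom offset tcp 0.019832435848024105
at [0.5543 0.089  0.0983] psi 158.88 tilt [-0.034 -0.049 -0.998] w 0.45 t 20.2 F [ 1.1 -0.5 -4.8]
```

apply_moves --pt "0 0 0.018 -0.3 1" --pt "0 0.0005 0.018 0 1" --pt "0 0 0 0 1"

```text
clock: 20.45
position: [0.5557, 0.0885, 0.0673]
ee_rot: [0.181, 0.983, -0.027, -0.009]
ft_force: [-1.3, 0.2, -6.6]
grip_width: 0.45
```

Run:
```python
from held import *
a=cam("wrist");held(*a);plan([])
```

```text
n [ 0.0549 -0.0079  0.9985] roll(V) -0.012563556046119723 pitch(u) 0.05404479063796891 L front [-0.0747 -0.074 ] Lmax 0.027931391215989847
edges [[-0.0648 -0.0216  0.0184]
 [-0.0448 -0.0216  0.018 ]
 [-0.0248 -0.0217  0.0181]
 [-0.0048 -0.022   0.0173]
 [ 0.0152 -0.0218  0.0179]]
yaw err rad 0.003240025459349432 V at front mid -0.0015917798227215677 width 0.04212751654958653
centre L 0.005590263266341877 V -0.00135977261797961 top z at centre 0.08802915093993341 tcp z 0.06895331194791633 bottom offset tcp 0.020924161007982923
at [0.5566 0.0889 0.069 ] psi 159.15 tilt [-0.025 -0.049 -0.998] w 0.449 t 20.5 F [-5.4  1.4 -5.5]
```

apply_moves --pt "0.005 0.001 0.012 0 1" --pt "0 0.001 0.008 0 1" --pt "0 0 0 0 1"

```text
clock: 20.75
position: [0.5544, 0.0912, 0.0515]
ee_rot: [0.182, 0.983, -0.026, -0.005]
ft_force: [1.1, -2.6, -4.8]
grip_width: 0.45
```

Run:
```python
from held import *
a=cam("wrist");held(*a);plan([])
```

```text
n [ 0.0448 -0.0056  0.999 ] roll(V) -0.011028202612544582 pitch(u) 0.043819379944872845 L front [-0.077  -0.0764] Lmax 0.02557248468520773
edges [[-0.0672 -0.0235  0.0163]
 [-0.0472 -0.0235  0.0162]
 [-0.0272 -0.0236  0.0161]
 [-0.0072 -0.0239  0.0153]
 [ 0.0128 -0.0237  0.016 ]]
yaw err rad -0.009709039548693617 V at front mid -0.003599625670772648 width 0.04125562199382505
centre L 0.0032419695684470784 V -0.004233735615618817 top z at centre 0.07243470198841347 tcp z 0.05195882410525992 bottom offset tcp 0.019524122116846454
at [0.5545 0.0913 0.052 ] psi 159.06 tilt [-0.019 -0.05  -0.999] w 0.454 t 20.8 F [-0.5 -2.4 -5.6]
```

apply_moves --pt "0 -0.0025 0.004 0.3 1" --pt "0 0 0.005 0 1"

```text
clock: 20.97
position: [0.5548, 0.0887, 0.0443]
ee_rot: [0.185, 0.982, -0.026, -0.003]
ft_force: [-0.4, 0.4, -6.6]
grip_width: 0.454
```

Run:
```python
from held import *
a=cam("wrist");held(*a);plan([])
```

```text
n [ 0.0428 -0.0073  0.9991] roll(V) -0.008771909223226387 pitch(u) 0.04252570573172947 L front [-0.0758 -0.0751] Lmax 0.027001758670795663
edges [[-0.0658 -0.0217  0.0181]
 [-0.0458 -0.0216  0.0183]
 [-0.0258 -0.0215  0.0181]
 [-0.0058 -0.0217  0.0174]
 [ 0.0142 -0.0215  0.0182]]
yaw err rad 0.01004592576964842 V at front mid -0.001791867284228513 width 0.04206088138431191
centre L 0.004538528147346399 V -0.0010190881386892747 top z at centre 0.06519455498771855 tcp z 0.04327374907502214 bottom offset tcp 0.018079194087303595
at [0.5544 0.0889 0.0433] psi 158.76 tilt [-0.017 -0.049 -0.999] w 0.452 t 21.02 F [ 0.1 -1.  -6.7]
```

apply_moves --pt "0.003 0 0.003 0 1" --pt "0 0 0.003 0 1"

```text
clock: 21.18
position: [0.5517, 0.0901, 0.0373]
ee_rot: [0.184, 0.983, -0.025, -0.003]
ft_force: [-0.1, 0.1, 0.2]
grip_width: 0.454
```

apply_moves --pt "0 0 0.002 0 1"

```text
clock: 21.27
position: [0.5517, 0.0902, 0.036]
ee_rot: [0.184, 0.983, -0.025, -0.003]
ft_force: [-14.7, -4.4, 33.0]
grip_width: 0.449
```

Run:
```python
from held import *
a=cam("wrist");held(*a);plan([])
```

```text
n [0.0044 0.0116 0.9999] roll(V) -0.01240403426593298 pitch(u) -7.722249255456284e-05 L front [-0.0796 -0.079 ] Lmax 0.022182685804408277
edges [[-0.0697 -0.0217  0.0181]
 [-0.0497 -0.0216  0.018 ]
 [-0.0297 -0.0218  0.018 ]
 [-0.0097 -0.0219  0.0171]
 [ 0.0103 -0.0219  0.0181]]
yaw err rad -0.00846192697079434 V at front mid -0.0018175408826513924 width 0.04295334231287082
centre L 0.0006994372950709787 V -0.0022873015850978493 top z at centre 0.05755346199480001 tcp z 0.03629019231467201 bottom offset tcp 0.018736730319871997
at [0.5518 0.0903 0.0363] psi 158.78 tilt [-0.015 -0.049 -0.999] w 0.452 t 21.32 F [-5.3 -0.5  5.8]
```

Prism is down and level (top 57.6 mm, pitch 0). Release and retreat.

apply_moves --pt "0 0 -0.001 0 0" --pt "0 0 0 0 -1" --pt "0 0 0 0 -1" --pt "0 0 0 0 -1" --pt "0 0.001 -0.015 0 -1"

```text
clock: 21.73
position: [0.5533, 0.0924, 0.0522]
ee_rot: [0.184, 0.983, -0.025, -0.002]
ft_force: [-0.4, -0.5, 0.5]
grip_width: 0.998
```

apply_moves --pt "0 0.001 -0.03 0 -1" --pt "0 0.002 -0.04 0 -1" --pt "0 0.002 -0.04 0 -1" --pt "0 0.002 -0.04 0 -1" --pt "0 0.002 -0.04 0 -1"

```text
clock: 22.15
position: [0.5558, 0.1091, 0.2424]
ee_rot: [0.183, 0.983, -0.026, -0.008]
ft_force: [1.6, 1.3, 0.0]
grip_width: 1.0
```

apply_moves --pt "0 0.002 -0.04 0 -1" --pt "0 0 -0.02 0 -1"

```text
clock: 22.32
position: [0.5586, 0.1152, 0.3093]
ee_rot: [0.183, 0.983, -0.025, -0.005]
ft_force: [-0.3, 0.9, 0.2]
grip_width: 1.0
```

Run:
```python
from held import *
plan([])
a=cam("wrist");save("w7",a[0]);np.savez("w7",im=a[0],d=a[1],K=a[2],T=a[3]);P=cloud(*a[1:]);L=(P[...,:2]-Cc)@u;V=(P[...,:2]-Cc)@v;z=P[...,2]
m=((z>.05)&(z<.064)&(abs(L)<.1)&(abs(V)<.05)).astype(np.uint8);N,l,s,c=cv2.connectedComponentsWithStats(m);i=1+np.argmax(s[1:,4]);k=l==i
r=cv2.minAreaRect(np.c_[L[k],V[k]].astype(np.float32));print(r,np.percentile(z[k],[5,50,95]))
q=P[k];n=np.linalg.svd(q-q.mean(0),full_matrices=False)[2][2];print("n",n)
b=(abs(V)<.07)&(z>.012)&(z<.0195)&(abs(L)<.03)&(abs(V)>.03);print("base V",np.percentile(V[b],[1,99]))
# lever high points
h=(z>.15)&(z<.26)&(abs(V)<.04)&(L>.1)&(L<.25);print("lever",h.sum(),np.percentile(V[h],[2,50,98]),np.percentile(L[h],[2,98]),np.percentile(z[h],[2,98])) if h.sum() else print("no lever")
```

```text
at [0.5586 0.1152 0.3093] psi 158.89 tilt [-0.019 -0.047 -0.999] w 1.0 t 22.32 F [-0.3  0.9  0.2]
((0.0006866455078125, -0.0015582684427499771), (0.03978727385401726, 0.1594512015581131), 89.94367980957031) [0.0559 0.0573 0.0586]
n [0.0012 0.0034 1.    ]
base V [-0.0496  0.0488]
lever 901 [-0.0119 -0.0013  0.0104] [0.1044 0.1427] [0.1629 0.1854]
```

View pics/w7.png

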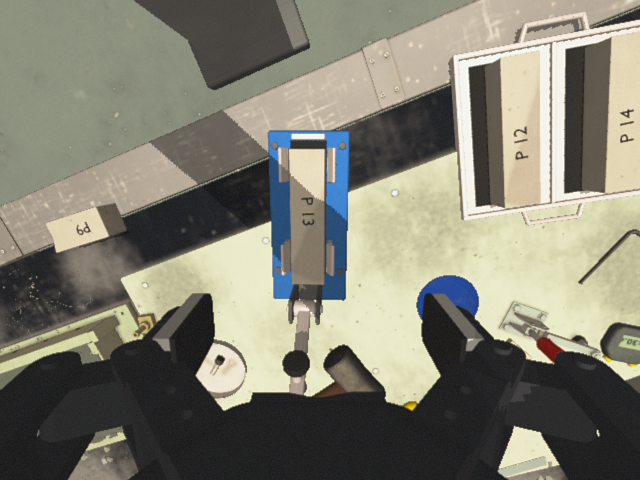

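Wrist view: P13 sits between the rails (307,215), level, within 1–2 mm of centre. Lever is still back (knob at (296,362)). Bystanders are in place. Next I grasp the lever grip again.

apply_moves --pt "-0.02 -0.004 0 0 -1" --pt "-0.033 -0.005 0 0 -1" --pt "-0.035 -0.005 0 0 -1" --pt "-0.035 -0.005 0 0 -1" --pt "-0.032 -0.004 0 0 -1"

```text
clock: 22.78
position: [0.6985, 0.0429, 0.322]
ee_rot: [0.179, 0.984, -0.024, 0.003]
ft_force: [0.4, -0.2, 0.1]
grip_width: 0.996
```

apply_moves --pt "-0.02 -0.003 0 0 -1" --pt "0 0 0 0 -1"

```text
clock: 22.95
position: [0.7209, 0.0273, 0.319]
ee_rot: [0.182, 0.983, -0.025, 0.002]
ft_force: [0.0, -0.2, -0.4]
grip_width: 0.996
```

Run:
```python
from held import *
plan([(.723,.022,.196,158.7,3)])
```

```text
at [0.7209 0.0273 0.319 ] psi 159.06 tilt [-0.005 -0.049 -0.999] w 0.996 t 22.95 F [ 0.  -0.2 -0.4]
-> 0.723 0.022 0.196 158.7
[-0.001, 0.001, 0.041, 0.1]
[-0.001, 0.001, 0.041, 0.1]
[-0.001, 0.001, 0.041, 0.1]
```

apply_moves --pt "-0.001 0.001 0.038 0 -1" --pt "-0.001 0.001 0.038 0 -1" --pt "-0.001 0.001 0.036 0 -1" --pt "0 0 0.005 0 -1"

```text
clock: 23.28
position: [0.7265, 0.0241, 0.1993]
ee_rot: [0.183, 0.983, -0.022, 0.004]
ft_force: [-1.0, -0.7, -1.4]
grip_width: 1.001
```

Run:
```python
from held import *
plan([(.723,.022,.196,158.7,1)])
```

```text
at [0.7265 0.0241 0.1993] psi 158.96 tilt [ 0.    -0.046 -0.999] w 1.001 t 23.28 F [-1.  -0.7 -1.4]
-> 0.723 0.022 0.196 158.7
[0.003, -0.003, 0.003, 0.3]
```

apply_moves --pt "0.006 -0.001 0.002 0.2 -1" --pt "0 0 0 0 1" --pt "0 0 0 0 1" --pt "0 0 0 0 1" --pt "0 0 0 0 1" --squeeze 40

```text
clock: 23.7
position: [0.7201, 0.0261, 0.2001]
ee_rot: [0.184, 0.983, -0.022, 0.004]
ft_force: [0.1, -0.5, 0.2]
grip_width: 0.452
```

apply_moves --pt "0 0 0 0 1" --pt "0 0 0 0 1"

```text
clock: 23.87
position: [0.7195, 0.0231, 0.2021]
ee_rot: [0.185, 0.982, -0.024, 0.004]
ft_force: [-9.2, -8.8, -6.5]
grip_width: 0.216
```

```bash
cat > arc2.py <<'E'
from held import *
import sys
H=Cc+.104*u
def g(t,r=.153,o=.015): return np.r_[H+u*(-r*np.cos(t)+o*np.sin(t)),.082+r*np.sin(t)+o*np.cos(t)]
o=manip.get_obs();m=R.from_quat(o["ee_rot"]).as_matrix();p=np.array(o["position"])-m@[0,0,.019]
# polar estimate
Lp=(p[:2]-H)@u;th=np.pi-np.arctan2(p[2]-.082,Lp)-np.arctan2(.015,.153)
print("pad L",Lp,"V",(p[:2]-H)@v,"z",p[2],"r",np.hypot(Lp,p[2]-.082),"theta",th,"tilt",m[:,2],"w",o["grip_width"],"F",o["ft_force"],o["clock"])
q=p
for t in np.arange(th-.13,max(th-1.2,-.12),-.13):
    n=g(t);n[:2]+=v*((p[:2]-H)@v);print(round(t,2),(m.T@(n-q)).round(4));q=n
E
python3 arc2.py
```

```text
pad L 0.06608412459821104 V 0.000903939372643652 z 0.22105962854785438 r 0.15396328073855503 theta 1.916698460532617 tilt [-0.0013 -0.0494 -0.9988] w 0.21575892089712911 F [-9.15   -8.8261 -6.4815] 23.8667
1.79 [ 0.0185 -0.0004 -0.0075]
1.66 [ 0.0193 -0.0003 -0.0052]
1.53 [ 0.0198 -0.0001 -0.0027]
1.4 [ 0.02   -0.     -0.0001]
1.27 [0.0198 0.0001 0.0025]
1.14 [0.0193 0.0002 0.005 ]
1.01 [0.0185 0.0003 0.0075]
0.88 [0.0174 0.0004 0.0098]
0.75 [0.016  0.0005 0.012 ]
```

Gripped (18 mm). Swing down along the arc.

apply_moves --pt "0.017 0 -0.008 0 1" --pt "0.019 0 -0.0055 0 1" --pt "0.0195 0 -0.003 0 1" --pt "0.02 0 0 0 1" --pt "0.02 0 0.0025 0 1"

```text
clock: 24.28
position: [0.6355, 0.0557, 0.2166]
ee_rot: [0.191, 0.981, -0.022, 0.01]
ft_force: [4.3, -2.6, -2.2]
grip_width: 0.208
```

```bash
python3 arc2.py
```

```text
pad L -0.024188008718186486 V 0.0011671190647781716 z 0.23555086265089653 r 0.1554442896557656 theta 1.3168288840158247 tilt [ 0.0117 -0.0469 -0.9988] w 0.2083836190458091 F [ 4.2586 -2.5939 -2.1773] 24.2833
1.19 [ 0.0194 -0.      0.0055]
1.06 [0.0189 0.     0.0063]
0.93 [0.018  0.0001 0.0087]
0.8 [0.0167 0.0002 0.011 ]
0.67 [0.0151 0.0003 0.0131]
0.54 [0.0133 0.0004 0.0149]
0.41 [0.0112 0.0005 0.0165]
0.28 [0.009  0.0006 0.0178]
0.15 [0.0066 0.0007 0.0188]
```

apply_moves --pt "0.0194 0 0.0055 0 1" --pt "0.0189 0 0.0065 0 1" --pt "0.018 0 0.0087 0 1" --pt "0.0167 0 0.011 0 1" --pt "0.015 0 0.013 0 1"

```text
clock: 24.7
position: [0.559, 0.0857, 0.1777]
ee_rot: [0.193, 0.981, -0.021, 0.022]
ft_force: [-2.4, -3.0, 5.7]
grip_width: 0.213
```

```bash
python3 arc2.py
```

```text
pad L -0.10684210787089785 V 0.0011550310901078562 z 0.19667066998986846 r 0.15673097514601855 theta 0.7229979099390141 tilt [ 0.0355 -0.0495 -0.9981] w 0.21297425285832444 F [-2.436  -3.0424  5.7315] 24.7
0.59 [0.0125 0.0003 0.0161]
0.46 [0.0125 0.0003 0.0156]
0.33 [0.0104 0.0004 0.017 ]
0.2 [0.0081 0.0005 0.0183]
0.07 [0.0057 0.0006 0.0191]
-0.06 [0.0031 0.0006 0.0197]
```

apply_moves --pt "0.0125 0 0.016 0 1" --pt "0.0125 0 0.0155 0 1" --pt "0.0104 0 0.017 0 1" --pt "0.008 0 0.0175 0 1"

```text
clock: 25.03
position: [0.5213, 0.1003, 0.1146]
ee_rot: [0.191, 0.981, -0.022, 0.028]
ft_force: [-0.1, -1.1, 1.9]
grip_width: 0.21
```

```bash
python3 arc2.py
```

```text
pad L -0.14742355357799675 V 0.0012591904589648014 z 0.13354534146553418 r 0.15617498639783195 theta 0.2386281920303562 tilt [ 0.0465 -0.0531 -0.9975] w 0.21045409952579364 F [-0.0852 -1.1018  1.909 ] 25.0333
0.11 [0.0043 0.0006 0.0198]
-0.02 [0.0041 0.0006 0.0195]
```

apply_moves --pt "0.004 0.0005 0.016 0 1" --pt "0.003 0.0005 0.013 0 1" --pt "0.001 0 0.006 0 1"

```text
clock: 25.28
position: [0.5141, 0.1031, 0.0785]
ee_rot: [0.189, 0.981, -0.023, 0.029]
ft_force: [-3.2, -1.2, 2.7]
grip_width: 0.206
```

```bash
python3 arc2.py
```

```text
pad L -0.15524116087682047 V 0.0012795724271367596 z 0.09748877480737154 r 0.15601192318350646 theta 0.0017163399977662974 tilt [ 0.0474 -0.0558 -0.9973] w 0.2064158787710534 F [-3.2203 -1.1684  2.719 ] 25.2833
```

Push a bit more to seat the rubber foot.

apply_moves --pt "0 0 0.003 0 1" --pt "0 0 0.002 0 1"

```text
clock: 25.45
position: [0.5139, 0.1032, 0.0744]
ee_rot: [0.189, 0.981, -0.024, 0.028]
ft_force: [-19.7, -5.6, 35.8]
grip_width: 0.21
```

apply_moves --pt "0 0 0 0 -1" --pt "0 0 0 0 -1" --pt "0 0 0 0 -1" --pt "0 0 0 0 -1" --pt "0 -0.001 -0.01 0 -1"

```text
clock: 25.87
position: [0.5149, 0.1033, 0.0862]
ee_rot: [0.189, 0.981, -0.023, 0.029]
ft_force: [0.7, -0.4, -0.2]
grip_width: 0.898
```

apply_moves --pt "0 -0.001 -0.03 0 -1" --pt "0 -0.001 -0.04 0 -1" --pt "0 -0.002 -0.04 0 -1" --pt "0 -0.002 -0.04 0 -1" --pt "0 0 -0.04 0 -1"

```text
clock: 26.28
position: [0.4991, 0.1078, 0.2794]
ee_rot: [0.188, 0.982, -0.023, 0.023]
ft_force: [1.2, 0.4, 0.4]
grip_width: 1.001
```

apply_moves --pt "0.03 0 -0.01 0 -1" --pt "0.03 0 0 0 -1" --pt "0 0 0 0 -1"

```text
clock: 26.53
position: [0.4446, 0.1345, 0.2985]
ee_rot: [0.188, 0.982, -0.02, 0.03]
ft_force: [-0.2, 0.3, -0.7]
grip_width: 1.002
```

Run:
```python
from held import *
plan([])
a=cam("wrist");save("w8",a[0]);P=cloud(*a[1:]);L=(P[...,:2]-Cc)@u;V=(P[...,:2]-Cc)@v;z=P[...,2]
hsv=cv2.cvtColor(a[0],cv2.COLOR_RGB2HSV);red=(((hsv[...,0]<8)|(hsv[...,0]>172))&(hsv[...,1]>150)&(hsv[...,2]>90))&(z>.085)&(z<.14)&(abs(V)<.03)&(abs(L)<.15)
f=np.polyfit(L[red],z[red],1);print("red grip",red.sum(),"slope->theta",-f[0],"z",np.median(z[red]),"L",np.percentile(L[red],[1,99]))
m=(z>.052)&(z<.064)&(abs(L)<.1)&(abs(V)<.03)
q=np.c_[L[m],V[m]].astype(np.float32);print("prism",cv2.minAreaRect(q),np.percentile(z[m],[5,50,95]))
for n in ("top","side"):
    im,d,K,T=cam(n);save(n+"8",im);P=cloud(d,K,T);x,y,z=P[...,0],P[...,1],P[...,2]
    for nm,mm in (("half",(z>.033)&(z<.046)&(y<-.1)&(y>-.3)&(x<.55)&(x>.4)),("tray",(z>.041)&(z<.054)&(y>.27)&(y<.54)&(x>.45)&(x<.68))):
        N,l,s,c=cv2.connectedComponentsWithStats(mm.astype(np.uint8))
        for i in range(1,N):
            if s[i,4]>120: print(n,nm,np.round(np.array(cv2.minAreaRect(P[l==i][:,:2].astype(np.float32))[0]),4))
    f=np.load(n+".npz");P0=cloud(f["d"],f["K"],f["T"])
    for t in ("funnel","mallet"): print(n,t,[np.round(r["xy"]) for r in nets.place_of(n,t)[:1]])
```

```text
at [0.4446 0.1345 0.2985] psi 158.42 tilt [ 0.052 -0.051 -0.997] w 1.002 t 26.53 F [-0.2  0.3 -0.7]
red grip 797 slope->theta 0.04540358342721083 z 0.10315743401648775 L [-0.0733 -0.0179]
prism ((0.0037768855690956116, -0.0016465988010168076), (0.03969809040427208, 0.168156236410141), 89.90729522705078) [0.0559 0.0573 0.0586]
top half [ 0.4749 -0.1944]
top tray [0.5803 0.446 ]
top tray [0.5585 0.3402]
top funnel [array([251., 203.])]
top mallet [array([336., 175.])]
side half [ 0.4709 -0.1935]
side tray [0.554  0.3383]
side tray [0.5765 0.4442]
side funnel [array([262., 286.])]
side mallet [array([272., 229.])]
```

View pics/w8.png

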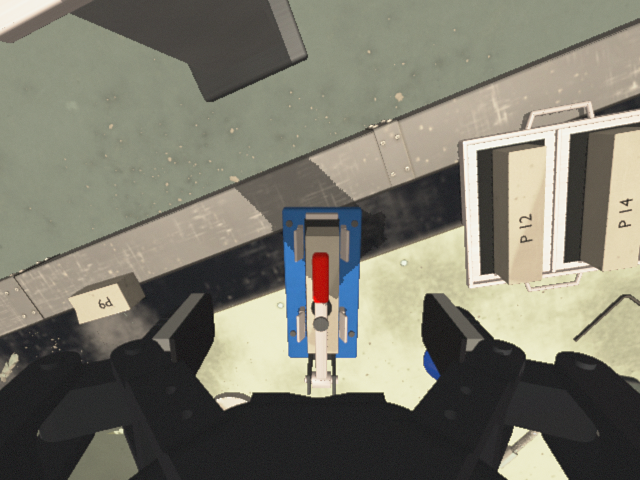

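Wrist view: lever level over P13 (grip (320,278)), tray and half prism unchanged. Grip slope reads 0.045, so I'll compare it with the initial closed-lever image.

Run:
```python
from held import *
def fit(a,tag):
    P=cloud(*a[1:]);L=(P[...,:2]-Cc)@u;V=(P[...,:2]-Cc)@v;z=P[...,2];hsv=cv2.cvtColor(a[0],cv2.COLOR_RGB2HSV)
    red=(((hsv[...,0]<8)|(hsv[...,0]>172))&(hsv[...,1]>150)&(hsv[...,2]>90))&(z>.085)&(z<.14)&(abs(V)<.03)&(abs(L)<.15)
    for lo in (.085,.1):
        k=red&(z>lo)&(L>-.068)&(L<-.025);f=np.polyfit(L[k],z[k],1);print(tag,lo,-f[0],np.polyval(f,-.045))
    print(np.array([np.median(z[red&(abs(L-c)<.004)]) for c in np.arange(-.07,-.02,.008)]))
f=np.load("w1.npz");fit([f[k] for k in ("im","d","K","T")],"initial")
fit(cam("wrist"),"now");fit(cam("wrist"),"now")
```

```text
initial 0.085 0.1031355941104296 0.10449367978001387
initial 0.1 0.09776827613368644 0.10456860526436537
[0.1054 0.1066 0.1058 0.1049 0.1038 0.1032 0.1024]
now 0.085 0.09220915688655132 0.10325999310652906
now 0.1 0.08448388581139252 0.10338776789246311
[0.1037 0.1051 0.1044 0.1036 0.1029 0.1021 0.1012]
now 0.085 0.09228134655784184 0.10324794181021871
now 0.1 0.08456442723367956 0.10342345703579826
[0.104  0.1051 0.1045 0.1035 0.103  0.102  0.1016]
```

The lever sits as low as, or slightly lower than, in the initial clamped state. Handing in.

```bash
python3 -c "
from h import *
print(workorder.hand_in(), manip.get_obs()['clock'])"
```

```text
the job is handed in; nothing more can be done
the job is handed in; nothing more can be done
```

The job is handed in at about 27 s on the robot clock; the hand-in gives no verdict, so the result rests on my own checks.

I swung the lever back to its stop and laid the tested prism (P12) in the empty tray lane. I then set the full-length prism (P13) in the clamp bed and swung the lever fully down until its foot pressed on the prism. The gripper is open and clear above the clamp.

**P12 in the tray:** flat, parallel to the tray prism, and centred lengthwise within about 1 mm.

**P13 in the bed:** level and square, within about 2 mm of the bed centre both ways, measured just before the lever came down. Afterwards its height and crosswise position were unchanged. Its lengthwise position could not be checked cleanly because the lever hides part of it.

**Lever:** the grip sits about 1 mm lower than in the starting clamped picture, with a slightly smaller slope. My first slope fit read 0.045 rad, close to the 0.05 limit. The starting picture gives about 0.10 with the same kind of fit, so I read this as the shape of the grip rather than a raised lever.

**Bystanders:** the half prism and tray prism are within about 1 mm of their starting positions. The funnel and mallet were checked only by the networks' pixel positions, which moved at most 4 pixels.

**Disagreement:** the tool's tilt drifted to about 0.07 rad over the moves, so P13 was carried slightly pitched. It levelled itself when it touched the bed.

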